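Tap the sealer platen onto its marks and bolt it

TASK

Centre the loose steel platen squarely between the corner marks on the tray sealer's bed: tap it gently on its edges with the fingertips, from one side and then the opposite one, without gripping it, lifting it or pressing on its top. When it lies true to about a millimetre, as felt rather than just seen, slide the locking bolt fully home into the platen's slot without shoving the platen or forcing the bolt against it, and leave the things standing around where they are.

Things in the scene. Friction and masses are not known exactly. Their poses are not given: they have to be found in the camera images.
- mark (a point): Middle of the four dark corner marks on the top face of the tray sealer's bed, 25 mm above the table. x points to the bed's far side, away from the bolt; y to the bed's left; z up. The inner corners of the marks lie 1.5 mm outside the edges of a centred platen.
- bed: The bed: a fixed aluminium slab 200 (its x) x 310 (its y) x 25 mm, origin at the centre of its underside, below the mark, same axes. On it stand the bolt guide at its near edge (x -94 to -64 mm, y within 22 mm, 18 mm high) and four hinge lugs near its far corners (x 79 to 97 mm, y 115 to 149 mm either side, 28 mm high).
- platen_center (a point): Centre, half-way up, of the loose platen: a flat steel plate 90 mm (its x) x 190 mm (its y) x 16 mm, black rubber face on top, too wide to grip, lying flat on the bed. A slot 18 mm wide and 16 mm deep is cut through the middle of its near long side (its -x side). Its axes match those of mark when it is square. It starts off centre and turned by 0.13 to 0.23 rad anticlockwise.
- platen: The same platen, origin at the centre of its underside; 0.4 to 0.9 kg. It slides only while pushed (friction some 2 to 10 N) and stays where it is left. Pushed near one end of a long side, it turns about a point beyond its middle, so its other end hardly moves. The fingers may push its edges with at most 14 N.
- bolt (a joint): Locking bolt at the bed's near side, in line with the slot; value in m: 0 drawn back, 0.026 fully home (stop). It slides along the bed's +x with about 1 N of friction and stays where it is left. If its tongue meets the platen's edge, the resistance rises: at most 5 N may bear on the platen.
- bolt_tip (a point): The front end of the bolt's blunt tongue, mid-way across and half-way up. The tongue is 14 mm wide, 4 to 14 mm above the bed; the tip is 16 mm short of a centred platen's near edge when drawn back and 10 mm inside the slot when home, 6 mm from the slot's bottom and 2 mm free on either side.
- bolt_knob (a point): Middle of the bolt's black upright knob, a cylinder 18 mm across and 26 mm tall (22 to 48 mm above the bed), on the bed's centre line, 82 mm to the near side of the mark when drawn back; it moves with the bolt but has no play sideways, so touching it tells where the centre line is, as touching the guide's flat near face (x -94 mm) tells the bed's x. Push it from its near side.
- portion_cup: Bystander, loose: white portion cup, 76 mm across the rim, 47 mm tall; origin at the centre of its underside
- tape: Bystander, loose: roll of packing tape lying flat, 92 mm across, 48 mm tall; origin at the centre of its underside
- scoop: Bystander, loose: dark measuring scoop, 61 x 147 x 30 mm (handle towards its own -y); origin under its middle
- bowl_small: Bystander, loose: small beige bowl, 93 mm across, 64 mm tall; origin at the centre of its underside

How it is judged (in metres and radians):
On the way:
1. the platen lies centred and square on the marks, at rest and untouched, with the bolt still drawn back (horizontal distance between platen_center and mark below 0.0016 m and angle between the x axis of platen_center and the x axis of mark, either way round below 0.02 rad and linear speed of platen below 0.005 m/s and contact force between each of the arm, the fingers and platen below 0.2 N and value of joint bolt below 0.008 m), for 0.3 s.
At the end, for the whole second after the job is handed in: The platen lies flat on the bed, its centre within 1.6 mm of the mark's middle and its sides within 0.02 rad of square, at rest; the bolt is home in its slot (joint above 0.022) (horizontal distance between platen_center and mark below 0.0016 m and angle between the x axis of platen_center and the x axis of mark, either way round below 0.02 rad and linear speed of platen below 0.005 m/s and contact force between each of the arm, the fingers and platen below 0.2 N and value of joint bolt above 0.022 m and z of platen_center in the frame of mark below 0.0105 m); the robot touches nothing.
It fails at once if the fingers push on the platen with more than 14 N (contact force between the fingers and platen above 14 N).
It fails at once if the bolt bears on the platen with more than 5 N (contact force between bolt and platen above 5 N).
It fails at once if the platen is lifted or tipped (z of platen_center in the frame of mark above 0.014 m or angle between platen_center's own z axis and vertical above 0.06 rad).
It fails at once if the fingers press on the platen's top (contact force between the fingers and platen above 1 N and x of the grasp point in the frame of platen_center between -0.037 and 0.037 m and y of the grasp point in the frame of platen_center between -0.087 and 0.087 m).
It fails at once if a thing standing around is pushed more than 20 mm (distance of any of portion_cup, tape, scoop, bowl_small from where it was at the start of the episode above 0.02 m).
It also fails if it takes over 72 s, if anything falls off the work surface, if the arm or the gripper's body presses on something with over 40 N, if the wrist force passes 120 N, or if a joint passes its speed limit or range.

ROBOT

A 6-joint arm with a two-finger parallel gripper is mounted at the origin on a cart in front of the work surface, level with it; the furniture and walls round the work are solid. World frame = base frame: x ahead of the robot, y to its left, z up, the work surface at z = 0. Lengths are in m, angles in degrees, forces in N, time in s.
With the tool pointing down it reaches from about 0.25 to 0.85 m from the base axis. Payload 12.5 kg.
Tool frame: the origin (TCP) lies on the centre line of the jaws, within the pads' length; the fingertips stand 17 mm ahead of it and the grasp point (between the pads) lies 2 mm behind it; x points along the fingers, y is the direction in which the jaws open and shut, and the axes are right-handed (so a half turn about x gives the same grasp; the last joint's range is limited). The gripper opens to 93 mm and grips with 3 to 60 N. Pads are 15 mm wide; open, the fingers measure 128 mm over their backs; the gripper's body (75 mm by 188 mm) begins 65 mm behind the grasp point.
Start: joints at [62.533, 20.094, 94.641, -0, 65.266, -4.847], TCP at [0.212, 0.508, 0.236] pointing down, gripper open.
Joint ranges: [-157.81, 157.81], [-45, 120.19], [0.68, 151.7], [-89.99, 269.99], [4.06, 180], [-164.3, 164.3]. Speed limits (degrees/s): [127.2, 127.2, 159.86, 180, 180, 180].

INTERFACE

Orientations are given as a 3x3 rotation matrix whose columns are the frame's x, y, z axes.
In Python, from station import * gives the robot as it stands.
- The arm moves only by the tool jog_arm, never from a script. Its argument "series" is a list of rows, each an object with "travel": the shift along the tool's x, y, z in mm, a list of three; "rotation": the turn, a rotation vector about the tool's x, y, z in units of 8 degrees (1.0 is 8 degrees), a list of three. A call has 1 to 5 rows; each row is the pose to reach, as a shift and turn from the pose commanded when the call began, along the tool's axes at that moment; what a row does not reach only later rows make up. A row lasts 1/8 s, in which the tool goes at most 62.5 mm and 10.7 degrees, less where a joint would pass 70% of its speed; a pose out of reach is approached as far as the arm can. A call with a gripper value outside its range is refused whole. "gripper" is the closure in counts, from 0 (fully open) to 255 (shut), set as the call begins (left out, the last holds). The fingers move at their own pace and stop on an object; "squeeze" is the grip in N (left out, the last holds). Time passes only in rows, so rows that repeat a pose let the fingers close. It gives the time, the measured TCP pose, the force and the opening at its end, in the units of the state.
- sense(): the state, without advancing time (a new reading comes with each control period).
- capture(name): name is "side" or "top"; returns a dict with "frame" (420x560x3 uint8, blue, green, red), "fovy" (degrees; the focal length in pixels is half the picture's height over the tangent of half this angle, whatever the lens; pixels are square), "cx", "cy" (the principal point, pixels), "R" (3x3) and "t" (3): a world point X has camera coordinates R X + t. Camera axes: x right, y down, z forward; pixel columns grow to the right and rows downward; lengths in m; the calibration is good to about 2 mm. A picture is of the moment at which its call begins. There is no depth.
- finish_job(): hands the job in, once; it reports no verdict.
The state is a dict: "clock": time; "qpos": joint angles; "joint_vel": joint speeds; "joint_efforts": joint torques, N m; "tool_pos": TCP position; "tool_rot": TCP orientation; "wrist_force": force on the tool from outside, world axes, zero at the start; "ft_torque": the same for the moment, N m; "finger_gap": opening from 0.0 (shut) to 1.0 (fully open).
Only numpy, scipy, OpenCV 4.12 (cv2) and the standard library are available. Lean on these libraries where they do the work, as an engineer would, in place of code of your own. Each camera call takes 0.05 s, during which the arm holds its last target.

## Working session

There is one attempt and no reset: what is moved stays moved. The work goes in short steps, Python scripts to look and compute and a tool call to move; the robot and the scene stay as the last step left them, time stands still between calls to the robot, and variables do not carry over. Pictures are saved under pics/ and viewed, and the job is handed in when it is done.

Besides the shell and the picture viewer there is one more tool, called by a JSON object that holds its "method" and its "body", one argument or row to a line. jog_arm: Moves the arm, as the interface text tells. Its arguments: {"type":"object","properties":{"series":{"type":"array"},"gripper":{"type":"number"},"squeeze":{"type":"number"}},"required":["series"]}

```bash
ls; mkdir -p pics; python3 - <<'E'
from station import *
import cv2,numpy as np
s=sense()
for k,v in s.items(): print(k,np.round(v,4).tolist())
for n in("side","top"):
    c=capture(n); cv2.imwrite(f"pics/{n}0.png",c["frame"]); print(n,c["fovy"],c["cx"],c["cy"],np.round(c["R"],4).tolist(),c["t"])
E
```

```text
pics
clock 0.0
qpos [62.5325, 20.1238, 94.6745, -0.0019, 65.2657, -4.8484]
joint_vel [0.0155, -0.048, -0.0364, -0.0431, -0.0312, 0.115]
joint_efforts [-0.0002, -49.7331, -28.5239, 0.0698, 0.0258, -0.0001]
tool_pos [0.2114, 0.5074, 0.2351]
tool_rot [[-0.0005, 0.3846, 0.9231], [-0.001, 0.9231, -0.3846], [-1.0, -0.0011, -0.0001]]
wrist_force [-0.2443, -0.1713, 0.0431]
ft_torque [-0.0108, 0.0057, -0.0232]
finger_gap 1.003
side 56.93087368522078 276.9892604010309 210.02018844971812 [[0.9994, -0.033, -0.0081], [-0.0255, -0.5705, -0.8209], [0.0225, 0.8206, -0.571]] [-0.51696822  0.09311658  0.85357848]
top 50.52179046028228 280.3861588525728 220.4186446423746 [[0.0252, -0.9992, 0.0313], [-0.9952, -0.0281, -0.0934], [0.0942, -0.0288, -0.9951]] [-0.02773246  0.54834983  1.17796884]
```

View pics/side0.png

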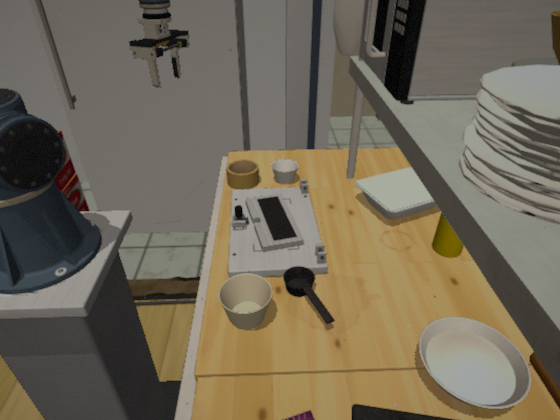

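View pics/top0.png

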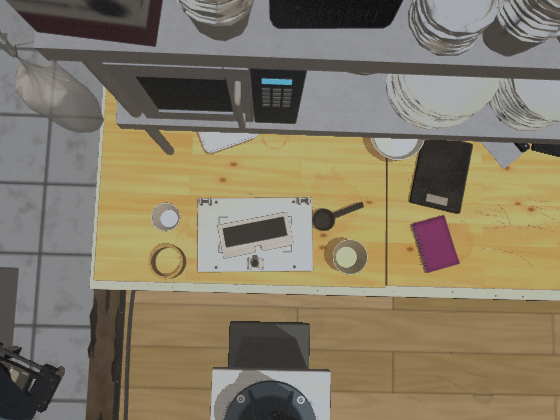

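```bash
python3 - <<'E'
import cv2
a=cv2.imread("pics/top0.png")[185:285,185:325]; cv2.imwrite("pics/top0c.png",cv2.resize(a,None,fx=5.7,fy=5.7,interpolation=cv2.INTER_CUBIC))
a=cv2.imread("pics/side0.png")[170:280,220:335]; cv2.imwrite("pics/side0c.png",cv2.resize(a,None,fx=5.4,fy=5.4,interpolation=cv2.INTER_CUBIC))
E
```

```text
(no output)
```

View pics/top0c.png

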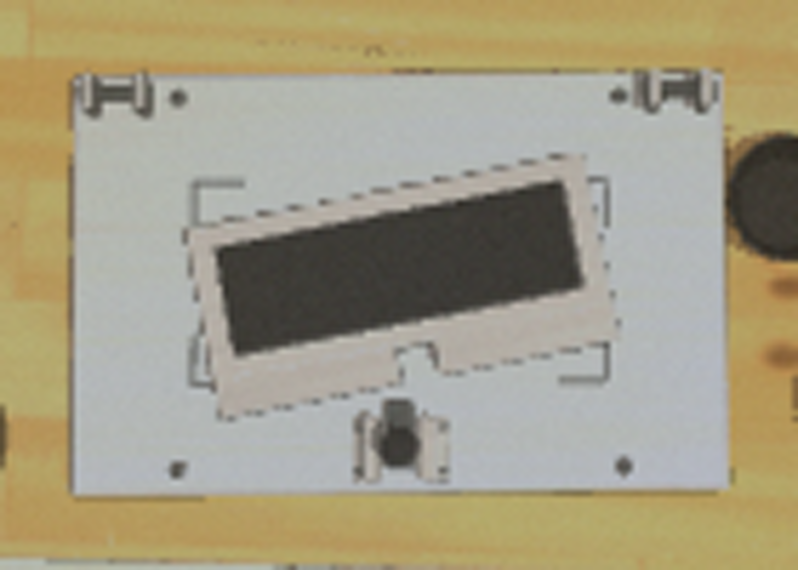

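View pics/side0c.png

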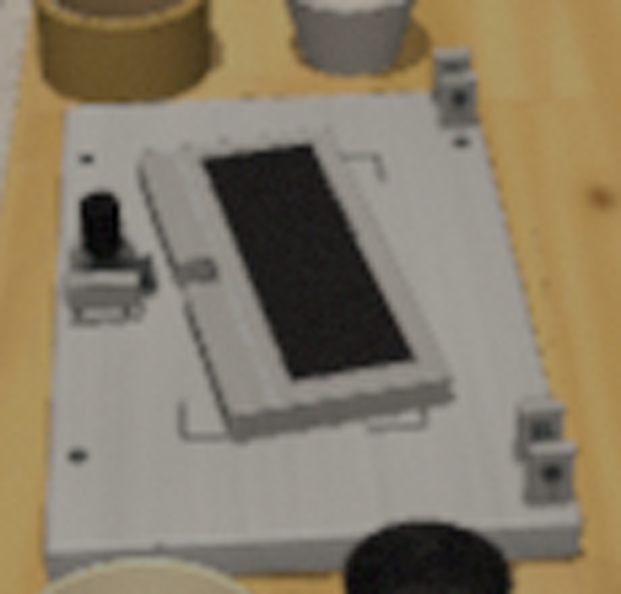

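```bash
cat > h.py <<'E'
import numpy as np,cv2
from station import *
def px2w(c,uv,z):
    f=210/np.tan(np.radians(c["fovy"])/2)
    uv=np.atleast_2d(uv).astype(float)
    d=np.c_[(uv[:,0]-c["cx"])/f,(uv[:,1]-c["cy"])/f,np.ones(len(uv))]@c["R"]
    C=-c["R"].T@c["t"]
    return C+d*((z-C[2])/d[:,2])[:,None]
def crop(p,s,x0,y0): return (np.array(p)+.5)/s-.5+np.array([x0,y0])
def rectfit(P,lx,ly):
    # P order: corners (+x+y),(+x-y),(-x-y),(-x+y); returns center, angle
    Q=np.array([[1,1],[1,-1],[-1,-1],[-1,1]])*[lx/2,ly/2]
    P=P[:,:2]; c=P.mean(0); H=Q.T@(P-c); a=np.arctan2(H[0,1]-H[1,0],H[0,0]+H[1,1])
    R=np.array([[np.cos(a),-np.sin(a)],[np.sin(a),np.cos(a)]])
    return c,a,P-c-Q@R.T
def loc(M,ang,p):
    R=np.array([[np.cos(ang),-np.sin(ang)],[np.sin(ang),np.cos(ang)]]); return (np.array(p)-M)@R
E
python3 - <<'E'
from h import *
np.set_printoptions(precision=4,suppress=True)
t=capture("top");s=capture("side")
f=lambda p:crop(p,5.7,185,185)
g=lambda p:crop(p,5.4,220,170)
for n,c,F,P,z,d in [
("bed",t,f,[(72,75),(722,72),(728,488),(72,492)],.025,(.2,.31)),
("mark",t,f,[(194,185),(606,181),(606,378),(194,381)],.025,(.093,.193)),
("plat",t,f,[(188,230),(583,153),(617,333),(220,417)],.041,(.09,.19)),
("mark_s",s,g,[(378,158),(425,428),(183,436),(140,160)],.025,(.093,.193)),
]:
    m,a,r=rectfit(px2w(c,F(P),z),*d); print(n,m,a);print((r*1000).round(1).tolist())
print(px2w(t,f([(399,447)]),.025+.048))
E
```

```text
bed [0.511  0.0551] 0.03414448415750146
[[-1.4, -0.0], [-1.3, 0.7], [0.8, 0.9], [1.9, -1.6]]
mark [0.5107 0.0548] 0.03479728590070614
[[-0.3, 0.9], [0.4, -1.3], [-0.2, -0.2], [0.1, 0.6]]
plat [0.5088 0.0533] 0.22472391259902916
[[-0.8, -1.9], [-1.7, -0.1], [2.0, 2.0], [0.5, 0.0]]
mark_s [0.5063 0.0558] 0.05904685765484309
[[7.3, -3.0], [2.7, -3.7], [1.0, 1.0], [-11.0, 5.8]]
[[0.4326 0.0519 0.073 ]]
```

```bash
cat >> h.py <<'E'
M=np.array([.5108,.055]); A=.0345
def st():
    s=sense(); p=np.array(s["tool_pos"]); R=np.array(s["tool_rot"])
    b=loc(M,A,p[:2])*1000
    f=np.array(s["wrist_force"]); fb=loc(np.zeros(2),A,f[:2])
    y=np.degrees(np.arctan2(R[1,1],R[0,1]))-90-np.degrees(A)
    print("t %.2f bed x %.2f y %.2f tip z over bed %.2f | yaw err %.2f deg, tilt %.2f %.2f| Fbed %.2f %.2f z %.2f gap %.3f"%(s["clock"],b[0],b[1],p[2]*1000-42,y,np.degrees(R[2,1]),np.degrees(R[2,2]),fb[0],fb[1],f[2],s["finger_gap"]))
    return s,p,R
def go(bx,by,tipz):
    s,p,R=st(); c,sn=np.cos(A),np.sin(A)
    w=np.array([M[0]+(c*bx-sn*by)/1000,M[1]+(sn*bx+c*by)/1000,(tipz+42)/1000])
    print("travel tool mm",((w-p)@R*1000).round(2).tolist())
E
python3 - <<'E'
from h import *
go(-115,55,60)
t=capture("top")
for n,p,z in [("tape",(167,262),.04),("cup",(166,217),.04),("bowl",(348,257),.05),("scoop",(324,218),.03),("shelf.4",(270,130),.4),("shelf.5",(270,130),.5)]:
    w=px2w(t,[p],z)[0]; print(n,w.round(3),(loc(M,A,w[:2])*1000).round(0))
E
```

```text
t 0.20 bed x -283.57 y 462.59 tip z over bed 193.31 | yaw err -24.60 deg, tilt -0.04 -0.00| Fbed -0.58 -0.30 z -0.97 gap 0.998
travel tool mm [133.5, -300.35, 322.93]
tape [0.429 0.283 0.04 ] [-74. 230.]
cup [0.548 0.291 0.04 ] [ 45. 235.]
bowl [ 0.455 -0.194  0.05 ] [ -65. -247.]
scoop [ 0.558 -0.131  0.03 ] [  41. -187.]
shelf.4 [0.685 0.022 0.4  ] [173. -39.]
shelf.5 [0.655 0.022 0.5  ] [143. -38.]
```

{"method": "jog_arm", "body": {
  "series": [
    {"travel":[0,-40,43],"rotation":[-0.8,0,0]},
    {"travel":[0,-80,86],"rotation":[-1.6,0,0]},
    {"travel":[0,-120,129],"rotation":[-2.4,0,0]},
    {"travel":[0,-160,172],"rotation":[-3.075,0,0]},
    {"travel":[0,-200,215],"rotation":[-3.075,0,0]}
  ],
  "gripper": 0
}}

```text
clock: 0.88
tool_pos: [0.3335, 0.2387, 0.2358]
tool_rot: [[0.0, -0.036, 0.999], [0.0, 0.999, 0.036], [-1.0, 0.0, 0.0]]
wrist_force: [1.4, 0.8, -0.7]
finger_gap: 1.0
```

```bash
python3 -c "
from h import *
go(-115,55,60)"
```

```text
t 0.88 bed x -170.89 y 189.69 tip z over bed 193.76 | yaw err 0.10 deg, tilt 0.01 0.03| Fbed 1.39 0.77 z -0.73 gap 1.000
travel tool mm [133.77, -134.82, 55.59]
```

{"method": "jog_arm", "body": {
  "series": [
    {"travel":[10,-55,24],"rotation":[0,0,0]},
    {"travel":[40,-105,47],"rotation":[0,0,0]},
    {"travel":[90,-134,55],"rotation":[0,0,0]},
    {"travel":[140,-135,55],"rotation":[0,0,0]},
    {"travel":[140,-135,55],"rotation":[0,0,0]}
  ]
}}

```text
clock: 1.5
tool_pos: [0.3909, 0.1068, 0.0937]
tool_rot: [[-0.006, -0.034, 0.999], [-0.001, 0.999, 0.034], [-1.0, -0.001, -0.006]]
wrist_force: [-0.2, -0.7, 0.3]
finger_gap: 1.002
```

```bash
python3 -c "
from h import *
go(-107,55,5)
c=capture('side');cv2.imwrite('pics/s1.png',cv2.resize(c['frame'][120:330,150:430],None,fx=2.7,fy=2.7))
go(-107,55,5)"
```

```text
t 1.50 bed x -118.07 y 55.88 tip z over bed 51.66 | yaw err -0.05 deg, tilt -0.04 -0.37| Fbed -0.27 -0.68 z 0.27 gap 1.002
travel tool mm [46.59, -0.84, 11.36]
t 1.55 bed x -116.73 y 56.37 tip z over bed 53.58 | yaw err -0.00 deg, tilt -0.02 -0.16| Fbed 0.40 0.53 z 1.08 gap 1.004
travel tool mm [48.56, -1.35, 9.86]
```

View pics/s1.png

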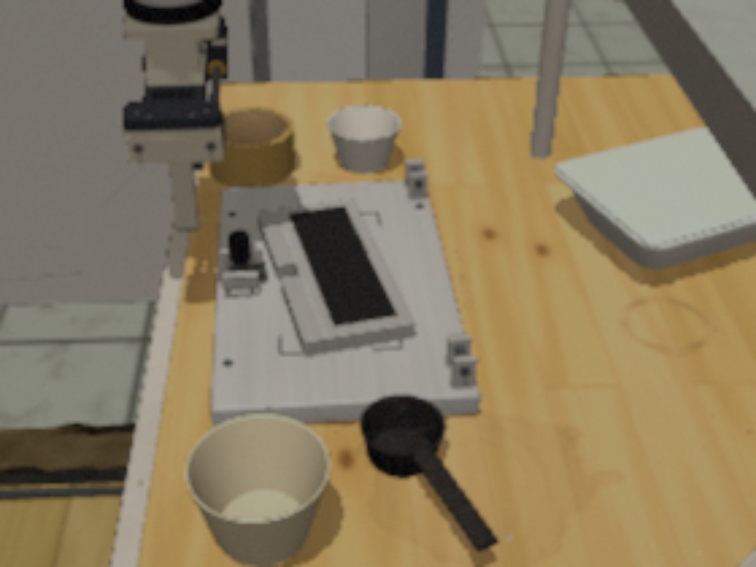

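{"method": "jog_arm", "body": {
  "series": [
    {"travel":[25,-1,2],"rotation":[0,0,0]},
    {"travel":[46,-1,6],"rotation":[0,0,0]},
    {"travel":[47,-1,8],"rotation":[0,0,0]},
    {"travel":[47,-1,8],"rotation":[0,0,0]}
  ]
}}

```text
clock: 2.05
tool_pos: [0.4017, 0.1071, 0.0503]
tool_rot: [[0.002, -0.035, 0.999], [0.0, 0.999, 0.035], [-1.0, 0.0, 0.002]]
wrist_force: [-0.3, -0.3, -0.3]
finger_gap: 1.001
```

```bash
python3 -c "
from h import *
go(-102,55,5)"
```

```text
t 2.05 bed x -107.23 y 55.79 tip z over bed 8.28 | yaw err 0.04 deg, tilt 0.02 0.14| Fbed -0.35 -0.25 z -0.30 gap 1.001
travel tool mm [3.29, -0.79, 5.22]
```

{"method": "jog_arm", "body": {
  "series": [
    {"travel":[3,-0.8,2],"rotation":[0,0,0]},
    {"travel":[3,-0.8,3],"rotation":[0,0,0]},
    {"travel":[3,-0.8,4],"rotation":[0,0,0]}
  ]
}}

```text
clock: 2.42
tool_pos: [0.4049, 0.106, 0.0458]
tool_rot: [[0.0, -0.035, 0.999], [0.0, 0.999, 0.035], [-1.0, 0.0, 0.0]]
wrist_force: [-0.4, -0.3, -0.6]
finger_gap: 0.997
```

{"method": "jog_arm", "body": {
  "series": [
    {"travel":[0,0,0.5],"rotation":[0,0,0]},
    {"travel":[0,0,0.5],"rotation":[0,0,0]}
  ]
}}

```text
clock: 2.68
tool_pos: [0.4052, 0.106, 0.0456]
tool_rot: [[-0.0, -0.035, 0.999], [-0.0, 0.999, 0.035], [-1.0, -0.0, -0.0]]
wrist_force: [-0.1, 0.4, -0.9]
finger_gap: 1.001
```

{"method": "jog_arm", "body": {
  "series": [
    {"travel":[0,0,0.5],"rotation":[0,0,0]},
    {"travel":[0,0,0.5],"rotation":[0,0,0]}
  ]
}}

```text
clock: 2.92
tool_pos: [0.4057, 0.106, 0.0456]
tool_rot: [[-0.0, -0.035, 0.999], [-0.0, 0.999, 0.035], [-1.0, -0.0, -0.0]]
wrist_force: [0.2, -0.4, 0.9]
finger_gap: 1.004
```

{"method": "jog_arm", "body": {
  "series": [
    {"travel":[0,0,0.5],"rotation":[0,0,0]},
    {"travel":[0,0,0.5],"rotation":[0,0,0]}
  ]
}}

```text
clock: 3.18
tool_pos: [0.4063, 0.106, 0.0456]
tool_rot: [[0.0, -0.035, 0.999], [0.0, 0.999, 0.035], [-1.0, 0.0, 0.0]]
wrist_force: [0.2, 0.3, -0.4]
finger_gap: 1.001
```

{"method": "jog_arm", "body": {
  "series": [
    {"travel":[0,0,0.5],"rotation":[0,0,0]},
    {"travel":[0,0,0.5],"rotation":[0,0,0]}
  ]
}}

```text
clock: 3.42
tool_pos: [0.4068, 0.1061, 0.0457]
tool_rot: [[0.0, -0.035, 0.999], [0.0, 0.999, 0.035], [-1.0, 0.0, 0.0]]
wrist_force: [0.1, 0.3, -0.8]
finger_gap: 0.995
```

{"method": "jog_arm", "body": {
  "series": [
    {"travel":[0,0,0.5],"rotation":[0,0,0]},
    {"travel":[0,0,0.5],"rotation":[0,0,0]}
  ]
}}

```text
clock: 3.68
tool_pos: [0.4073, 0.1061, 0.0457]
tool_rot: [[0.0, -0.035, 0.999], [0.0, 0.999, 0.035], [-1.0, 0.0, 0.0]]
wrist_force: [-0.3, -0.3, -0.8]
finger_gap: 0.998
```

{"method": "jog_arm", "body": {
  "series": [
    {"travel":[0,0,0.5],"rotation":[0,0,0]},
    {"travel":[0,0,0.5],"rotation":[0,0,0]}
  ]
}}

```text
clock: 3.92
tool_pos: [0.4078, 0.1061, 0.0456]
tool_rot: [[0.0, -0.035, 0.999], [-0.0, 0.999, 0.035], [-1.0, -0.0, 0.0]]
wrist_force: [-1.0, 0.2, 0.8]
finger_gap: 1.001
```

{"method": "jog_arm", "body": {
  "series": [
    {"travel":[0,0,0.5],"rotation":[0,0,0]},
    {"travel":[0,0,0.5],"rotation":[0,0,0]}
  ]
}}

```text
clock: 4.18
tool_pos: [0.4083, 0.1061, 0.0456]
tool_rot: [[0.0, -0.035, 0.999], [-0.0, 0.999, 0.035], [-1.0, -0.0, 0.0]]
wrist_force: [-0.0, 0.2, -0.2]
finger_gap: 0.999
```

{"method": "jog_arm", "body": {
  "series": [
    {"travel":[0,0,0.5],"rotation":[0,0,0]},
    {"travel":[0,0,0.5],"rotation":[0,0,0]}
  ]
}}

```text
clock: 4.42
tool_pos: [0.4088, 0.1061, 0.0456]
tool_rot: [[-0.0, -0.035, 0.999], [-0.0, 0.999, 0.035], [-1.0, -0.0, -0.0]]
wrist_force: [-0.2, -0.3, 1.0]
finger_gap: 1.0
```

{"method": "jog_arm", "body": {
  "series": [
    {"travel":[0,0,0.5],"rotation":[0,0,0]},
    {"travel":[0,0,1],"rotation":[0,0,0]},
    {"travel":[0,0,1],"rotation":[0,0,0]}
  ]
}}

```text
clock: 4.8
tool_pos: [0.4098, 0.1061, 0.0456]
tool_rot: [[0.0, -0.035, 0.999], [-0.0, 0.999, 0.035], [-1.0, -0.0, 0.0]]
wrist_force: [0.3, -0.6, -0.3]
finger_gap: 0.998
```

{"method": "jog_arm", "body": {
  "series": [
    {"travel":[0,0,0.5],"rotation":[0,0,0]},
    {"travel":[0,0,1],"rotation":[0,0,0]},
    {"travel":[0,0,1],"rotation":[0,0,0]}
  ]
}}

```text
clock: 5.18
tool_pos: [0.4108, 0.1062, 0.0456]
tool_rot: [[0.0, -0.035, 0.999], [-0.0, 0.999, 0.035], [-1.0, -0.0, 0.0]]
wrist_force: [0.6, 0.2, 0.4]
finger_gap: 0.997
```

```bash
python3 -c "
from h import *
st()
c=capture('side');cv2.imwrite('pics/s2.png',cv2.resize(c['frame'][150:300,180:340],None,fx=5,fy=5,interpolation=2)[:,:800])
c=capture('top');cv2.imwrite('pics/t2.png',cv2.resize(c['frame'][185:285,185:325],None,fx=5.7,fy=5.7,interpolation=2))
"
```

```text
t 5.17 bed x -98.21 y 54.60 tip z over bed 3.64 | yaw err 0.00 deg, tilt -0.00 0.00| Fbed 0.59 0.15 z 0.45 gap 0.997
```

View pics/s2.png

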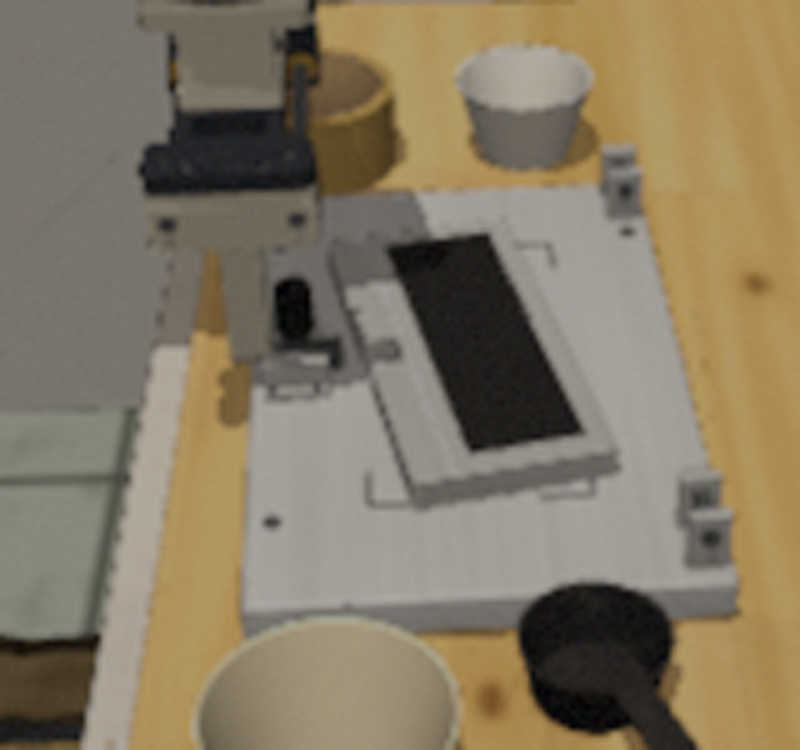

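View pics/t2.png

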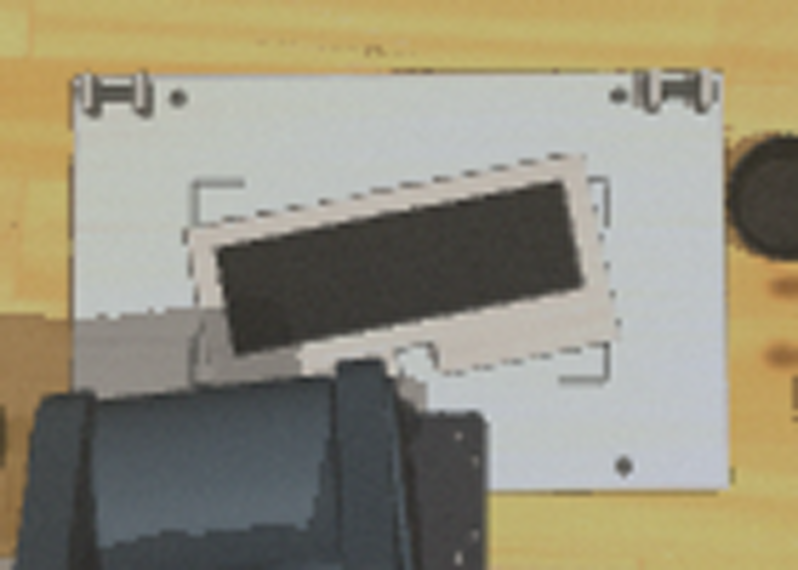

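{"method": "jog_arm", "body": {
  "series": [
    {"travel":[0,0,0.5],"rotation":[0,0,0]},
    {"travel":[0,0,1],"rotation":[0,0,0]},
    {"travel":[0,0,1],"rotation":[0,0,0]}
  ]
}}

```text
clock: 5.65
tool_pos: [0.4118, 0.1062, 0.0456]
tool_rot: [[0.0, -0.035, 0.999], [0.0, 0.999, 0.035], [-1.0, 0.0, 0.0]]
wrist_force: [-0.1, 0.4, 0.3]
finger_gap: 0.999
```

{"method": "jog_arm", "body": {
  "series": [
    {"travel":[0,0,0.5],"rotation":[0,0,0]},
    {"travel":[0,0,1],"rotation":[0,0,0]},
    {"travel":[0,0,1],"rotation":[0,0,0]}
  ]
}}

```text
clock: 6.02
tool_pos: [0.4126, 0.1063, 0.0456]
tool_rot: [[-0.0, -0.035, 0.999], [-0.0, 0.999, 0.035], [-1.0, -0.0, -0.0]]
wrist_force: [-0.4, 0.4, 1.7]
finger_gap: 1.003
```

{"method": "jog_arm", "body": {
  "series": [
    {"travel":[0,0,0.5],"rotation":[0,0,0]},
    {"travel":[0,0,0.5],"rotation":[0,0,0]}
  ]
}}

```text
clock: 6.28
tool_pos: [0.4132, 0.1063, 0.0456]
tool_rot: [[-0.0, -0.035, 0.999], [-0.0, 0.999, 0.035], [-1.0, -0.0, -0.0]]
wrist_force: [0.1, -0.5, 0.3]
finger_gap: 0.999
```

{"method": "jog_arm", "body": {
  "series": [
    {"travel":[0,0,0.5],"rotation":[0,0,0]},
    {"travel":[0,0,0.5],"rotation":[0,0,0]}
  ]
}}

```text
clock: 6.52
tool_pos: [0.4137, 0.1063, 0.0456]
tool_rot: [[-0.0, -0.035, 0.999], [-0.0, 0.999, 0.035], [-1.0, -0.0, -0.0]]
wrist_force: [-0.0, 0.0, -0.2]
finger_gap: 1.001
```

```bash
cat >> h.py <<'E'
def proj(c,X):
    f=210/np.tan(np.radians(c["fovy"])/2); q=c["R"]@np.array(X)+c["t"]; return np.array([c["cx"]+f*q[0]/q[2],c["cy"]+f*q[1]/q[2]])
def bw(x,y,z):
    c,s=np.cos(A),np.sin(A); return np.array([M[0]+(c*x-s*y)/1000,M[1]+(s*x+c*y)/1000,.025+z/1000])
E
python3 -c "
from h import *
s,p,R=st()
c=capture('side')
im=cv2.resize(c['frame'][170:270,200:330],None,fx=6,fy=6,interpolation=2)
for X,col in [(bw(-94,-22,0),(0,0,255)),(bw(-94,22,0),(0,0,255)),(bw(-94,-22,18),(0,0,255)),(bw(-82,0,48),(0,255,255)),(bw(-95.3,-46.5+54.6,3.6),(0,255,0)),(bw(-95.3,-64+54.6,3.6),(0,255,0)),(bw(-95.3,46.5+54.6,3.6),(255,0,0)),(bw(-95.3,64+54.6,3.6),(255,0,0)),(bw(-100,-155,0),(255,0,255)),(bw(100,-155,0),(255,0,255)),(bw(100,155,0),(255,0,255)),(bw(-100,155,0),(255,0,255))]:
  u=(proj(c,X)-[200,170]+.5)*6; cv2.drawMarker(im,(int(u[0]),int(u[1])),col,0,10,1)
cv2.imwrite('pics/s3.png',im)
st()
"
```

```text
t 6.53 bed x -95.24 y 54.58 tip z over bed 3.60 | yaw err 0.00 deg, tilt -0.00 -0.00| Fbed -0.00 0.04 z -0.17 gap 1.001
t 6.58 bed x -95.24 y 54.61 tip z over bed 3.60 | yaw err 0.01 deg, tilt -0.00 0.00| Fbed -0.38 0.03 z 0.18 gap 0.997
```

View pics/s3.png

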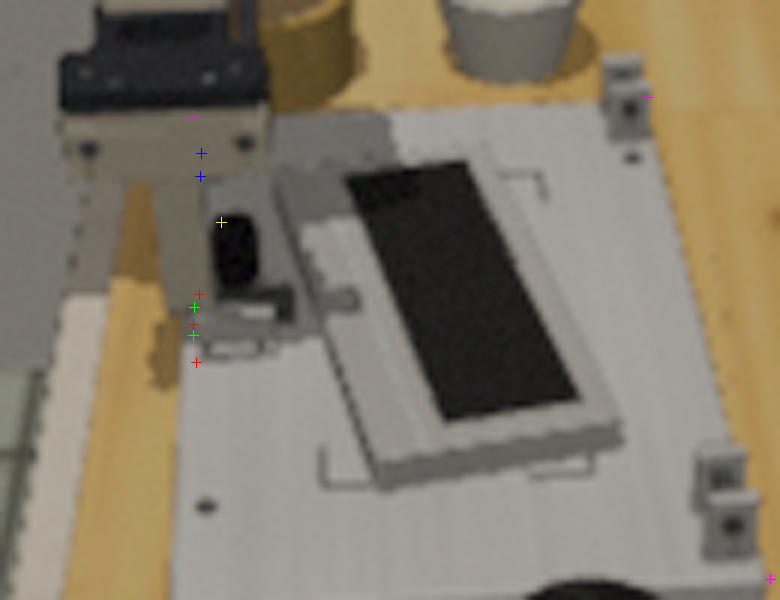

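{"method": "jog_arm", "body": {
  "series": [
    {"travel":[0,0,0.5],"rotation":[0,0,0]},
    {"travel":[0,0,1],"rotation":[0,0,0]},
    {"travel":[0,0,1],"rotation":[0,0,0]}
  ]
}}

```text
clock: 6.95
tool_pos: [0.4148, 0.1063, 0.0456]
tool_rot: [[0.0, -0.034, 0.999], [0.0, 0.999, 0.034], [-1.0, 0.0, 0.0]]
wrist_force: [-0.6, 1.6, -0.4]
finger_gap: 1.002
```

{"method": "jog_arm", "body": {
  "series": [
    {"travel":[0,0,0.5],"rotation":[0,0,0]},
    {"travel":[0,0,1],"rotation":[0,0,0]},
    {"travel":[0,0,1],"rotation":[0,0,0]}
  ]
}}

```text
clock: 7.32
tool_pos: [0.4158, 0.1063, 0.0456]
tool_rot: [[0.0, -0.034, 0.999], [0.0, 0.999, 0.034], [-1.0, -0.0, 0.0]]
wrist_force: [-0.6, -0.6, 0.1]
finger_gap: 0.997
```

{"method": "jog_arm", "body": {
  "series": [
    {"travel":[0,0,0.5],"rotation":[0,0,0]},
    {"travel":[0,0,1],"rotation":[0,0,0]},
    {"travel":[0,0,1],"rotation":[0,0,0]}
  ]
}}

```text
clock: 7.7
tool_pos: [0.4168, 0.1064, 0.0456]
tool_rot: [[0.0, -0.035, 0.999], [-0.0, 0.999, 0.035], [-1.0, -0.0, 0.0]]
wrist_force: [-0.6, -0.4, -1.0]
finger_gap: 1.002
```

```bash
python3 -c "
from h import *
st()
c=capture('side')
im=cv2.resize(c['frame'][205:240,215:265],None,fx=16,fy=16,interpolation=2)
cv2.imwrite('pics/s4.png',im)
st()
"
```

```text
t 7.70 bed x -92.18 y 54.59 tip z over bed 3.62 | yaw err 0.00 deg, tilt -0.00 0.00| Fbed -0.59 -0.41 z -1.00 gap 1.002
t 7.75 bed x -92.16 y 54.61 tip z over bed 3.65 | yaw err 0.01 deg, tilt -0.00 0.01| Fbed -0.92 0.77 z -0.65 gap 1.000
```

View pics/s4.png

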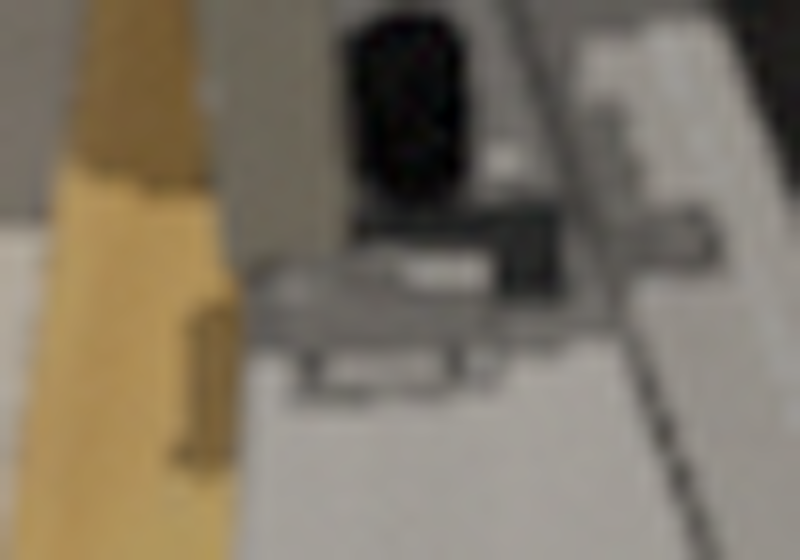

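```bash
python3 -c "
from h import *
c=capture('side')
for n,uv in [('tipL',(229.5,222)),('tipR',(236,221.5)),('guideTL',(230.5,221.5)),('guideBL',(230.4,227)),('knobtop',(240.4,206.3))]:
  for z in (0,3.6,18,23,48):
    print(n,z,(loc(M,A,px2w(c,[uv],.025+z/1000)[0][:2])*1000).round(1))
cv2.imwrite('pics/s5.png',cv2.resize(c['frame'][160:240,205:285],None,fx=7.4,fy=7.4,interpolation=2))
st()
"
```

```text
tipL 0 [-101.3    8.8]
tipL 3.6 [-100.8    3.9]
tipL 18 [-99.1 -15.7]
tipL 23 [-98.4 -22.5]
tipL 48 [-95.4 -56.5]
tipR 0 [-86.2   9.5]
tipR 3.6 [-85.9   4.6]
tipR 18 [-84.5 -15. ]
tipR 23 [-84.1 -21.8]
tipR 48 [-81.7 -55.8]
guideTL 0 [-99.   10.5]
guideTL 3.6 [-98.6   5.6]
guideTL 18 [-96.9 -14. ]
guideTL 23 [-96.3 -20.8]
guideTL 48 [-93.3 -54.9]
guideBL 0 [-98.6 -10.6]
guideBL 3.6 [-98.2 -15.4]
guideBL 18 [-96.5 -34.4]
guideBL 23 [-95.9 -41.1]
guideBL 48 [-92.9 -74.2]
knobtop 0 [-76.7  71.6]
knobtop 3.6 [-76.4  66.3]
knobtop 18 [-75.3  45. ]
knobtop 23 [-74.9  37.6]
knobtop 48 [-73.    0.7]
t 7.80 bed x -92.20 y 54.60 tip z over bed 3.62 | yaw err 0.01 deg, tilt -0.00 0.00| Fbed -0.36 0.22 z -0.58 gap 1.001
```

View pics/s5.png

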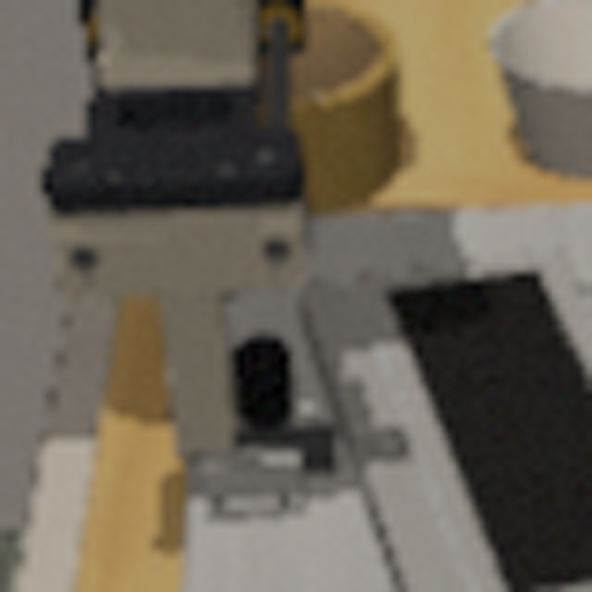

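{"method": "jog_arm", "body": {
  "series": [
    {"travel":[0,0,-5],"rotation":[0,0,0]},
    {"travel":[0,0,-15],"rotation":[0,0,0]},
    {"travel":[0,0,-25],"rotation":[0,0,0]},
    {"travel":[-30,0,-35],"rotation":[0,0,0]}
  ]
}}

```text
clock: 8.3
tool_pos: [0.3798, 0.105, 0.0749]
tool_rot: [[-0.004, -0.035, 0.999], [-0.001, 0.999, 0.035], [-1.0, -0.0, -0.004]]
wrist_force: [-0.1, -0.1, 1.3]
finger_gap: 1.001
```

```bash
python3 -c "
from h import *
st()
c=capture('side')
cv2.imwrite('pics/s6.png',cv2.resize(c['frame'][195:240,215:275],None,fx=13,fy=13,interpolation=2))
a=cv2.imread('pics/side0.png')
cv2.imwrite('pics/s6b.png',cv2.resize(a[195:240,215:275],None,fx=13,fy=13,interpolation=2))
c=capture('top')
a=cv2.imread('pics/top0.png')
cv2.imwrite('pics/t6.png',np.hstack([cv2.resize(x[240:280,235:275],None,fx=10,fy=10,interpolation=2) for x in (a,c['frame'])]))
"
```

```text
t 8.30 bed x -129.19 y 54.45 tip z over bed 32.88 | yaw err 0.00 deg, tilt -0.03 -0.21| Fbed -0.11 -0.09 z 1.29 gap 1.001
```

View pics/s6.png

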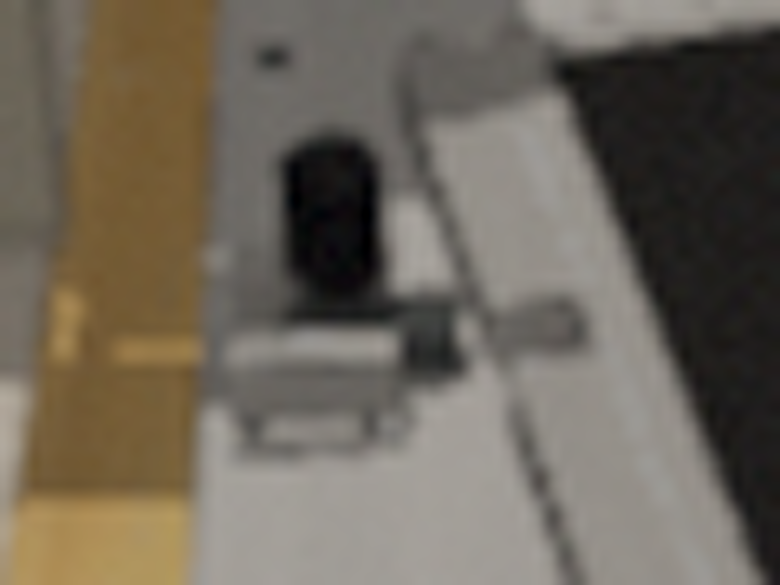

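View pics/s6b.png

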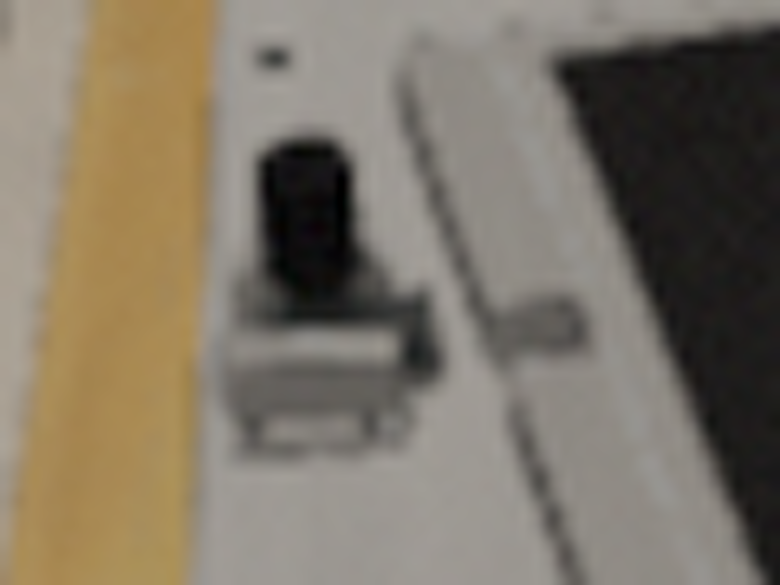

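View pics/t6.png

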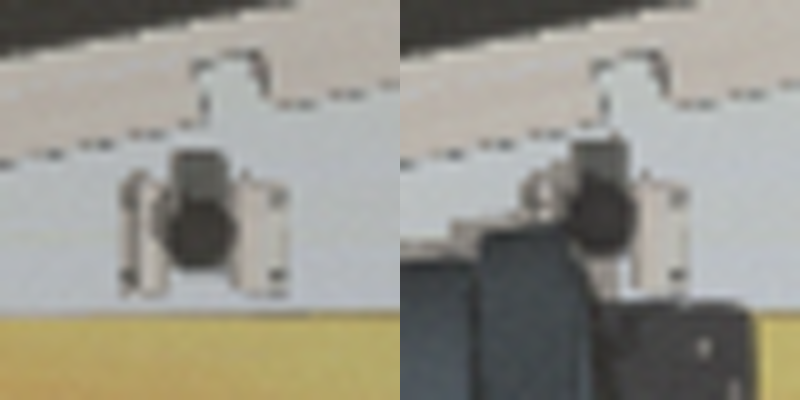

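{"method": "jog_arm", "body": {
  "series": [
    {"travel":[10,9.5,12],"rotation":[0,0,0]},
    {"travel":[28,9.5,20],"rotation":[0,0,0]},
    {"travel":[29,9.5,25],"rotation":[0,0,0]},
    {"travel":[29,9.5,25],"rotation":[0,0,0]}
  ]
}}

```text
clock: 8.9
tool_pos: [0.4062, 0.1155, 0.0465]
tool_rot: [[-0.001, -0.034, 0.999], [-0.0, 0.999, 0.034], [-1.0, -0.0, -0.001]]
wrist_force: [-0.6, 0.0, 0.1]
finger_gap: 1.004
```

{"method": "jog_arm", "body": {
  "series": [
    {"travel":[0,0,0.8],"rotation":[0,0,0]},
    {"travel":[0,0,1.6],"rotation":[0,0,0]},
    {"travel":[0,0,1.6],"rotation":[0,0,0]}
  ]
}}

```text
clock: 9.28
tool_pos: [0.4064, 0.1154, 0.0467]
tool_rot: [[-0.003, -0.034, 0.999], [-0.0, 0.999, 0.034], [-1.0, -0.0, -0.003]]
wrist_force: [-7.0, 0.3, 2.7]
finger_gap: 0.999
```

{"method": "jog_arm", "body": {
  "series": [
    {"travel":[0,0,0.8],"rotation":[0,0,0]},
    {"travel":[0,0,1.6],"rotation":[0,0,0]},
    {"travel":[0,0,1.6],"rotation":[0,0,0]}
  ]
}}

```text
clock: 9.65
tool_pos: [0.4065, 0.1154, 0.0466]
tool_rot: [[-0.006, -0.033, 0.999], [-0.001, 0.999, 0.033], [-1.0, -0.0, -0.006]]
wrist_force: [-14.1, 1.2, 10.8]
finger_gap: 1.002
```

{"method": "jog_arm", "body": {
  "series": [
    {"travel":[0,0,-2.2],"rotation":[0,0,0]},
    {"travel":[0,0,-2.2],"rotation":[0,0,0]}
  ]
}}

```text
clock: 9.9
tool_pos: [0.4063, 0.1155, 0.0467]
tool_rot: [[-0.002, -0.034, 0.999], [-0.0, 0.999, 0.034], [-1.0, -0.0, -0.002]]
wrist_force: [-7.4, 0.9, 3.8]
finger_gap: 1.002
```

```bash
python3 -c "
from h import *
for i in range(4): st(); capture('top')"
```

```text
t 9.90 bed x -102.33 y 64.04 tip z over bed 4.75 | yaw err -0.02 deg, tilt -0.01 -0.11| Fbed -7.32 1.14 z 3.79 gap 1.002
t 9.95 bed x -102.33 y 64.03 tip z over bed 4.76 | yaw err -0.02 deg, tilt -0.01 -0.12| Fbed -7.21 0.68 z 4.04 gap 0.997
t 10.00 bed x -102.29 y 64.03 tip z over bed 4.77 | yaw err -0.03 deg, tilt -0.01 -0.12| Fbed -7.63 0.42 z 4.35 gap 1.000
t 10.05 bed x -102.32 y 64.04 tip z over bed 4.76 | yaw err -0.03 deg, tilt -0.01 -0.12| Fbed -6.76 0.33 z 3.48 gap 1.002
```

{"method": "jog_arm", "body": {
  "series": [
    {"travel":[-20,0,-4],"rotation":[0,0,0]},
    {"travel":[-53,-5,-3],"rotation":[0,0,0]},
    {"travel":[-53,-45,12],"rotation":[0,0,0]},
    {"travel":[-53,-64,25],"rotation":[0,0,0]},
    {"travel":[-30,-64,25],"rotation":[0,0,0]}
  ]
}}

```text
clock: 10.72
tool_pos: [0.4373, 0.0513, 0.078]
tool_rot: [[0.006, -0.033, 0.999], [-0.0, 0.999, 0.033], [-1.0, -0.0, 0.006]]
wrist_force: [1.1, 0.4, -0.2]
finger_gap: 0.998
```

```bash
python3 -c "
from h import *
go(-76,0,4.5)"
```

```text
t 10.72 bed x -73.63 y -1.13 tip z over bed 35.97 | yaw err -0.09 deg, tilt -0.02 0.35| Fbed 1.15 0.37 z -0.16 gap 0.998
travel tool mm [31.46, 1.14, -2.57]
```

{"method": "jog_arm", "body": {
  "series": [
    {"travel":[15,0.5,0],"rotation":[0,0,0]},
    {"travel":[28,0.5,0],"rotation":[0,0,0]},
    {"travel":[30,0.5,0],"rotation":[0,0,0]},
    {"travel":[30,0.5,0],"rotation":[0,0,0]}
  ]
}}

```text
clock: 11.22
tool_pos: [0.4347, 0.0531, 0.0468]
tool_rot: [[0.0, -0.035, 0.999], [-0.0, 0.999, 0.035], [-1.0, -0.0, 0.0]]
wrist_force: [0.1, -0.5, -0.1]
finger_gap: 0.998
```

```bash
python3 -c "
from h import *
go(-66,0,4.5)"
```

```text
t 11.22 bed x -76.13 y 0.75 tip z over bed 4.79 | yaw err 0.02 deg, tilt -0.00 0.01| Fbed 0.04 -0.52 z -0.10 gap 0.998
travel tool mm [0.29, -0.75, 10.13]
```

{"method": "jog_arm", "body": {
  "series": [
    {"travel":[0,-0.7,2],"rotation":[0,0,0]},
    {"travel":[0,-0.7,4],"rotation":[0,0,0]},
    {"travel":[0,-0.7,5.5],"rotation":[0,0,0]},
    {"travel":[0,-0.7,6.5],"rotation":[0,0,0]},
    {"travel":[0,-0.7,7.5],"rotation":[0,0,0]}
  ]
}}

```text
clock: 11.85
tool_pos: [0.4421, 0.0525, 0.0467]
tool_rot: [[-0.0, -0.034, 0.999], [0.0, 0.999, 0.034], [-1.0, 0.0, -0.0]]
wrist_force: [-0.5, -0.4, -0.4]
finger_gap: 0.999
```

{"method": "jog_arm", "body": {
  "series": [
    {"travel":[0,0,0.8],"rotation":[0,0,0]},
    {"travel":[0,0,1.6],"rotation":[0,0,0]},
    {"travel":[0,0,2.4],"rotation":[0,0,0]},
    {"travel":[0,0,3.2],"rotation":[0,0,0]}
  ]
}}

```text
clock: 12.35
tool_pos: [0.4445, 0.0528, 0.0464]
tool_rot: [[-0.002, -0.035, 0.999], [0.0, 0.999, 0.035], [-1.0, 0.0, -0.002]]
wrist_force: [-5.0, 1.6, 2.8]
finger_gap: 1.004
```

{"method": "jog_arm", "body": {
  "series": [
    {"travel":[0,0,1],"rotation":[0,0,0]},
    {"travel":[0,0,2],"rotation":[0,0,0]},
    {"travel":[0,0,3],"rotation":[0,0,0]},
    {"travel":[0,0,4],"rotation":[0,0,0]}
  ]
}}

```text
clock: 12.85
tool_pos: [0.4493, 0.0528, 0.0466]
tool_rot: [[-0.0, -0.035, 0.999], [-0.0, 0.999, 0.035], [-1.0, -0.0, -0.0]]
wrist_force: [-3.3, 0.6, -0.1]
finger_gap: 0.999
```

{"method": "jog_arm", "body": {
  "series": [
    {"travel":[0,0,1],"rotation":[0,0,0]},
    {"travel":[0,0,2],"rotation":[0,0,0]},
    {"travel":[0,0,3],"rotation":[0,0,0]},
    {"travel":[0,0,4],"rotation":[0,0,0]},
    {"travel":[0,0,5],"rotation":[0,0,0]}
  ]
}}

```text
clock: 13.48
tool_pos: [0.4544, 0.0529, 0.0466]
tool_rot: [[0.0, -0.035, 0.999], [-0.0, 0.999, 0.035], [-1.0, -0.0, 0.0]]
wrist_force: [-2.9, 0.6, -0.3]
finger_gap: 1.002
```

{"method": "jog_arm", "body": {
  "series": [
    {"travel":[0,0,1],"rotation":[0,0,0]},
    {"travel":[0,0,2],"rotation":[0,0,0]},
    {"travel":[0,0,3],"rotation":[0,0,0]},
    {"travel":[0,0,4],"rotation":[0,0,0]},
    {"travel":[0,0,5],"rotation":[0,0,0]}
  ]
}}

```text
clock: 14.1
tool_pos: [0.4594, 0.0531, 0.0466]
tool_rot: [[0.0, -0.035, 0.999], [-0.0, 0.999, 0.035], [-1.0, -0.0, 0.0]]
wrist_force: [-3.1, 1.7, -0.3]
finger_gap: 1.006
```

```bash
python3 -c "
from h import *
st()
c=capture('side')
cv2.imwrite('pics/s7.png',cv2.resize(c['frame'][165:285,215:345],None,fx=5.5,fy=5.5,interpolation=2))
"
```

```text
t 14.10 bed x -51.46 y -0.11 tip z over bed 4.64 | yaw err 0.00 deg, tilt -0.00 0.00| Fbed -3.05 1.82 z -0.33 gap 1.006
```

View pics/s7.png

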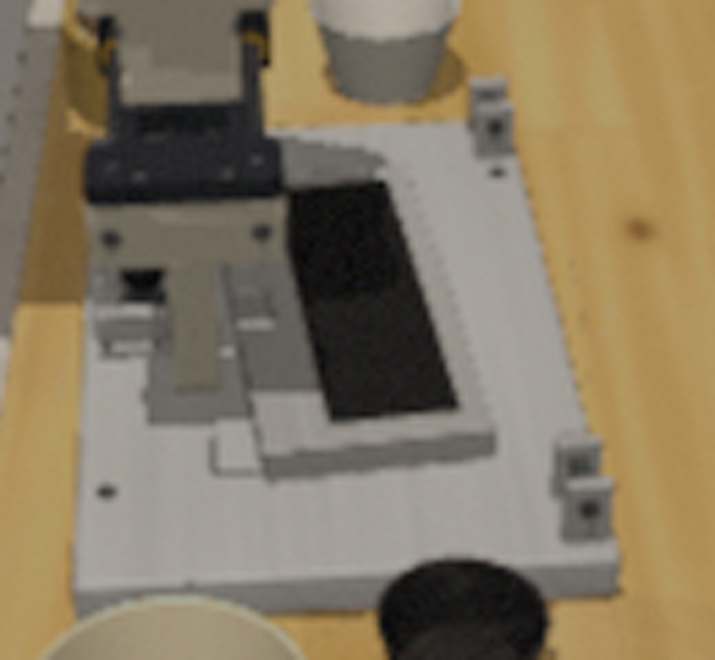

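{"method": "jog_arm", "body": {
  "series": [
    {"travel":[0,0,1],"rotation":[0,0,0]},
    {"travel":[0,0,2],"rotation":[0,0,0]},
    {"travel":[0,0,3],"rotation":[0,0,0]},
    {"travel":[0,0,4],"rotation":[0,0,0]},
    {"travel":[0,0,5],"rotation":[0,0,0]}
  ]
}}

```text
clock: 14.78
tool_pos: [0.4644, 0.0533, 0.0466]
tool_rot: [[0.0, -0.035, 0.999], [0.0, 0.999, 0.035], [-1.0, 0.0, 0.0]]
wrist_force: [-3.0, 1.6, -1.5]
finger_gap: 0.996
```

{"method": "jog_arm", "body": {
  "series": [
    {"travel":[0,0,1],"rotation":[0,0,0]},
    {"travel":[0,0,2],"rotation":[0,0,0]},
    {"travel":[0,0,3],"rotation":[0,0,0]},
    {"travel":[0,0,4],"rotation":[0,0,0]}
  ]
}}

```text
clock: 15.28
tool_pos: [0.4684, 0.0534, 0.0466]
tool_rot: [[0.0, -0.035, 0.999], [-0.0, 0.999, 0.035], [-1.0, -0.0, 0.0]]
wrist_force: [-2.7, 1.1, -0.4]
finger_gap: 1.0
```

```bash
python3 -c "
from h import *
st()
c=capture('side')
cv2.imwrite('pics/s8.png',cv2.resize(c['frame'][165:285,215:345],None,fx=5.5,fy=5.5,interpolation=2))
"
```

```text
t 15.28 bed x -42.47 y -0.10 tip z over bed 4.63 | yaw err 0.00 deg, tilt -0.00 0.00| Fbed -2.62 1.21 z -0.44 gap 1.000
```

View pics/s8.png

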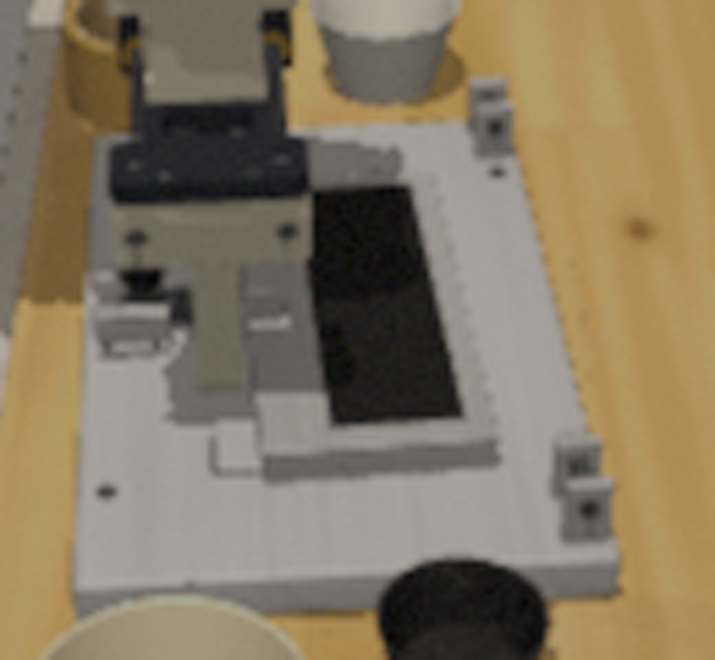

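{"method": "jog_arm", "body": {
  "series": [
    {"travel":[0,0,1],"rotation":[0,0,0]},
    {"travel":[0,0,2],"rotation":[0,0,0]},
    {"travel":[0,0,3],"rotation":[0,0,0]}
  ]
}}

```text
clock: 15.7
tool_pos: [0.4714, 0.0535, 0.0466]
tool_rot: [[0.0, -0.035, 0.999], [0.0, 0.999, 0.035], [-1.0, 0.0, 0.0]]
wrist_force: [-2.3, 1.0, -0.8]
finger_gap: 0.998
```

{"method": "jog_arm", "body": {
  "series": [
    {"travel":[0,0,0.8],"rotation":[0,0,0]},
    {"travel":[0,0,1.6],"rotation":[0,0,0]}
  ]
}}

```text
clock: 15.95
tool_pos: [0.4729, 0.0536, 0.0466]
tool_rot: [[0.0, -0.035, 0.999], [-0.0, 0.999, 0.035], [-1.0, -0.0, 0.0]]
wrist_force: [-2.0, 1.6, -0.2]
finger_gap: 0.999
```

{"method": "jog_arm", "body": {
  "series": [
    {"travel":[0,0,0.8],"rotation":[0,0,0]},
    {"travel":[0,0,1.6],"rotation":[0,0,0]}
  ]
}}

```text
clock: 16.2
tool_pos: [0.4738, 0.0536, 0.0466]
tool_rot: [[-0.002, -0.034, 0.999], [-0.0, 0.999, 0.034], [-1.0, 0.0, -0.002]]
wrist_force: [-8.9, -0.1, 6.5]
finger_gap: 1.002
```

```bash
python3 -c "
from h import *
s,_,_=st();print(s['ft_torque'])
c=capture('side')
cv2.imwrite('pics/s9.png',cv2.resize(c['frame'][165:285,215:345],None,fx=5.5,fy=5.5,interpolation=2))
"
```

```text
t 16.20 bed x -37.02 y -0.11 tip z over bed 4.63 | yaw err -0.00 deg, tilt 0.00 -0.11| Fbed -8.94 0.18 z 6.47 gap 1.002
[0.05484803 1.50445478 0.02245627]
```

View pics/s9.png

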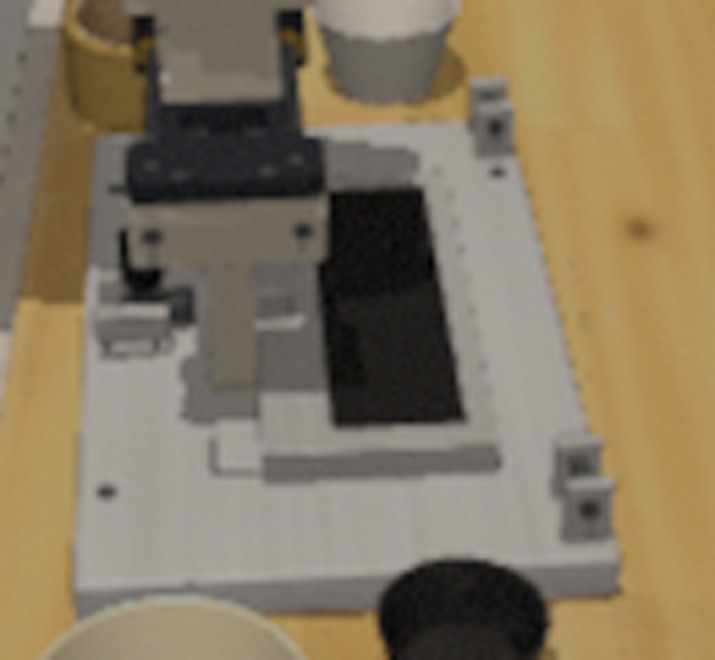

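{"method": "jog_arm", "body": {
  "series": [
    {"travel":[0,0,-4],"rotation":[0,0,0]},
    {"travel":[-25,0,-6],"rotation":[0,0,0]},
    {"travel":[-30,0,30],"rotation":[0,0,0]},
    {"travel":[-30,0,80],"rotation":[0,0,0]},
    {"travel":[-30,0,115],"rotation":[0,0,0]}
  ]
}}

```text
clock: 16.88
tool_pos: [0.5919, 0.0575, 0.0772]
tool_rot: [[0.003, -0.034, 0.999], [0.0, 0.999, 0.034], [-1.0, -0.0, 0.003]]
wrist_force: [0.1, -0.7, 0.2]
finger_gap: 0.999
```

```bash
python3 -c "
from h import *
go(78,0,4.5)
c=capture('side')
cv2.imwrite('pics/s10.png',cv2.resize(c['frame'][165:285,215:345],None,fx=5.5,fy=5.5,interpolation=2))
go(78,0,4.5)
"
```

```text
t 16.88 bed x 81.13 y -0.27 tip z over bed 35.21 | yaw err -0.02 deg, tilt -0.01 0.17| Fbed 0.12 -0.67 z 0.25 gap 0.999
travel tool mm [30.7, 0.27, -3.23]
t 16.93 bed x 84.33 y -0.40 tip z over bed 35.51 | yaw err -0.03 deg, tilt -0.01 0.34| Fbed -2.14 0.38 z 0.52 gap 0.999
travel tool mm [30.97, 0.4, -6.52]
```

View pics/s10.png

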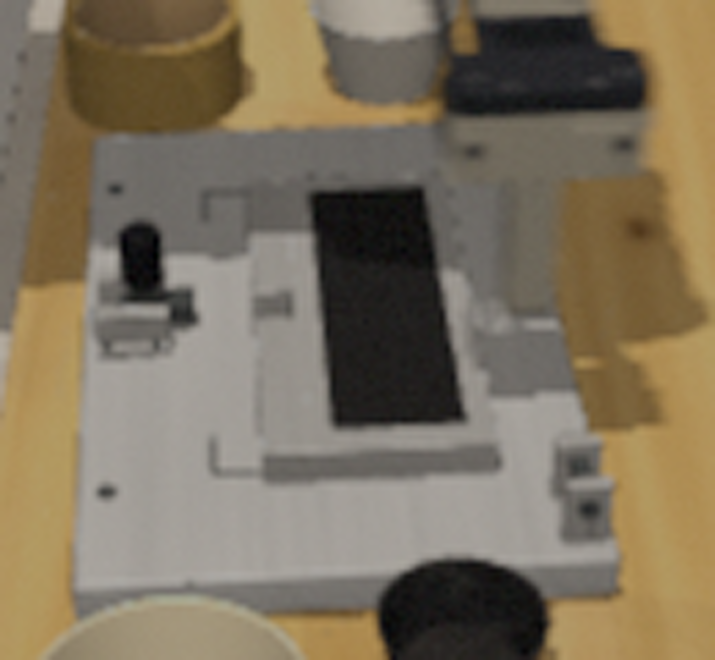

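{"method": "jog_arm", "body": {
  "series": [
    {"travel":[15,0,0],"rotation":[0,0,0]},
    {"travel":[28,0,0],"rotation":[0,0,0]},
    {"travel":[30,0,0],"rotation":[0,0,0]},
    {"travel":[30,0,0],"rotation":[0,0,0]}
  ]
}}

```text
clock: 17.42
tool_pos: [0.589, 0.0576, 0.0465]
tool_rot: [[-0.0, -0.035, 0.999], [-0.0, 0.999, 0.035], [-1.0, -0.0, -0.0]]
wrist_force: [0.3, 0.7, 0.2]
finger_gap: 0.995
```

```bash
python3 -c "
from h import *
go(72,0,4.5)"
```

```text
t 17.43 bed x 78.29 y -0.09 tip z over bed 4.52 | yaw err 0.00 deg, tilt -0.00 -0.02| Fbed 0.35 0.64 z 0.21 gap 0.995
travel tool mm [0.02, 0.09, -6.29]
```

{"method": "jog_arm", "body": {
  "series": [
    {"travel":[0,0,-3],"rotation":[0,0,0]},
    {"travel":[0,0,-6],"rotation":[0,0,0]},
    {"travel":[0,0,-8],"rotation":[0,0,0]},
    {"travel":[0,0,-9],"rotation":[0,0,0]}
  ]
}}

```text
clock: 17.92
tool_pos: [0.5809, 0.0573, 0.0469]
tool_rot: [[0.002, -0.035, 0.999], [0.0, 0.999, 0.035], [-1.0, 0.0, 0.002]]
wrist_force: [3.8, 0.8, -0.8]
finger_gap: 0.999
```

{"method": "jog_arm", "body": {
  "series": [
    {"travel":[0,0,-0.6],"rotation":[0,0,0]},
    {"travel":[0,0,-1.2],"rotation":[0,0,0]}
  ]
}}

```text
clock: 18.18
tool_pos: [0.5798, 0.0573, 0.047]
tool_rot: [[0.001, -0.035, 0.999], [0.0, 0.999, 0.035], [-1.0, -0.0, 0.001]]
wrist_force: [4.3, 0.4, 0.6]
finger_gap: 1.0
```

{"method": "jog_arm", "body": {
  "series": [
    {"travel":[0,0,-0.6],"rotation":[0,0,0]},
    {"travel":[0,0,-1.2],"rotation":[0,0,0]}
  ]
}}

```text
clock: 18.42
tool_pos: [0.5784, 0.0572, 0.0469]
tool_rot: [[0.001, -0.035, 0.999], [0.0, 0.999, 0.035], [-1.0, -0.0, 0.001]]
wrist_force: [4.1, -0.0, 0.7]
finger_gap: 0.998
```

{"method": "jog_arm", "body": {
  "series": [
    {"travel":[0,0,-1],"rotation":[0,0,0]},
    {"travel":[0,0,-2],"rotation":[0,0,0]},
    {"travel":[0,0,-3],"rotation":[0,0,0]},
    {"travel":[0,0,-4],"rotation":[0,0,0]},
    {"travel":[0,0,-5],"rotation":[0,0,0]}
  ]
}}

```text
clock: 19.05
tool_pos: [0.5734, 0.057, 0.0469]
tool_rot: [[0.001, -0.035, 0.999], [0.0, 0.999, 0.035], [-1.0, -0.0, 0.001]]
wrist_force: [5.3, -0.1, 1.2]
finger_gap: 1.0
```

{"method": "jog_arm", "body": {
  "series": [
    {"travel":[0,0,-1],"rotation":[0,0,0]},
    {"travel":[0,0,-2],"rotation":[0,0,0]},
    {"travel":[0,0,-3],"rotation":[0,0,0]},
    {"travel":[0,0,-4],"rotation":[0,0,0]},
    {"travel":[0,0,-5],"rotation":[0,0,0]}
  ]
}}

```text
clock: 19.68
tool_pos: [0.5684, 0.0569, 0.0469]
tool_rot: [[0.001, -0.035, 0.999], [-0.0, 0.999, 0.035], [-1.0, -0.0, 0.001]]
wrist_force: [4.1, 0.3, 0.0]
finger_gap: 0.998
```

```bash
python3 -c "
from h import *
s,_,_=st();print(s['ft_torque'])
c=capture('side')
cv2.imwrite('pics/s11.png',cv2.resize(c['frame'][165:285,215:345],None,fx=5.5,fy=5.5,interpolation=2))
"
```

```text
t 19.68 bed x 57.66 y -0.11 tip z over bed 4.92 | yaw err 0.00 deg, tilt -0.00 0.06| Fbed 4.10 0.15 z 0.01 gap 0.998
[ 0.06930333 -0.93148195  0.07496451]
```

View pics/s11.png

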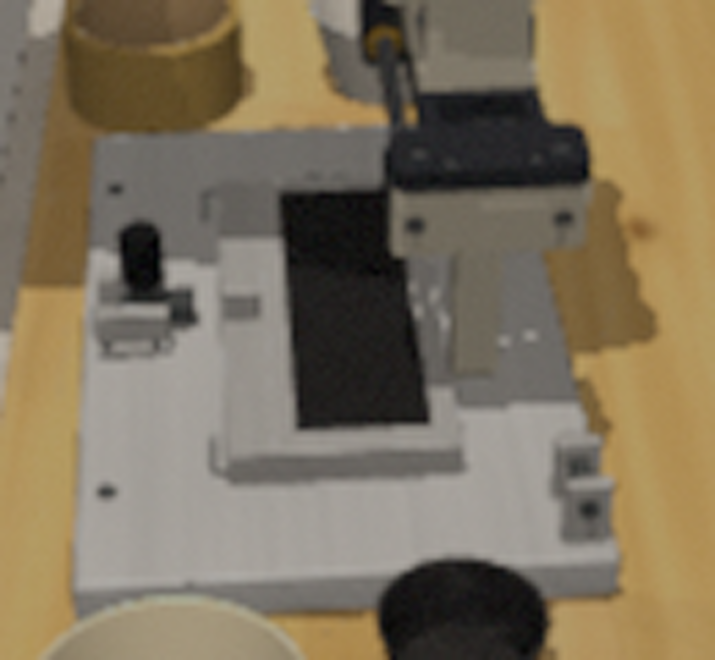

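{"method": "jog_arm", "body": {
  "series": [
    {"travel":[0,0,-1],"rotation":[0,0,0]},
    {"travel":[0,0,-2],"rotation":[0,0,0]},
    {"travel":[0,0,-3],"rotation":[0,0,0]},
    {"travel":[0,0,-4],"rotation":[0,0,0]},
    {"travel":[0,0,-5],"rotation":[0,0,0]}
  ]
}}

```text
clock: 20.35
tool_pos: [0.5634, 0.0567, 0.0469]
tool_rot: [[0.001, -0.035, 0.999], [-0.0, 0.999, 0.035], [-1.0, -0.0, 0.001]]
wrist_force: [6.4, 0.4, 1.4]
finger_gap: 1.001
```

{"method": "jog_arm", "body": {
  "series": [
    {"travel":[0,0,-0.6],"rotation":[0,0,0]},
    {"travel":[0,0,-1.2],"rotation":[0,0,0]},
    {"travel":[0,0,-1.8],"rotation":[0,0,0]},
    {"travel":[0,0,-1.8],"rotation":[0,0,0]}
  ]
}}

```text
clock: 20.85
tool_pos: [0.5616, 0.0566, 0.0469]
tool_rot: [[0.001, -0.035, 0.999], [-0.0, 0.999, 0.035], [-1.0, -0.0, 0.001]]
wrist_force: [4.0, -0.3, 1.7]
finger_gap: 1.004
```

```bash
python3 -c "
from h import *
s,_,_=st();print(s['ft_torque'])
"
```

```text
t 20.85 bed x 50.82 y -0.11 tip z over bed 4.89 | yaw err 0.01 deg, tilt -0.00 0.05| Fbed 3.94 -0.44 z 1.70 gap 1.004
[ 0.09780208 -0.90067801  0.04459492]
```

{"method": "jog_arm", "body": {
  "series": [
    {"travel":[0,0,4],"rotation":[0,0,0]},
    {"travel":[-30,0,6],"rotation":[0,0,0]},
    {"travel":[-60,40,0],"rotation":[0,0,0]},
    {"travel":[-60,95,-20],"rotation":[0,0,0]},
    {"travel":[-60,140,-60],"rotation":[0,0,0]}
  ],
  "gripper": 255,
  "squeeze": 10
}}

```text
clock: 21.48
tool_pos: [0.4955, 0.1959, 0.1065]
tool_rot: [[-0.001, -0.034, 0.999], [-0.0, 0.999, 0.034], [-1.0, -0.0, -0.001]]
wrist_force: [-0.6, 0.3, -0.7]
finger_gap: 0.513
```

```bash
python3 -c "
from h import *
st()
c=capture('side')
cv2.imwrite('pics/s12.png',cv2.resize(c['frame'][165:285,215:345],None,fx=6,fy=5,interpolation=2))
c=capture('top')
cv2.imwrite('pics/t12.png',cv2.resize(c['frame'][185:285,185:325],None,fx=5.7,fy=5.7,interpolation=2))
st()
"
```

```text
t 21.48 bed x -10.44 y 141.37 tip z over bed 64.49 | yaw err -0.02 deg, tilt -0.01 -0.05| Fbed -0.61 0.28 z -0.65 gap 0.513
t 21.57 bed x -13.69 y 142.78 tip z over bed 63.95 | yaw err 0.23 deg, tilt -0.04 -0.27| Fbed 0.26 -1.24 z -0.09 gap 0.428
```

View pics/s12.png

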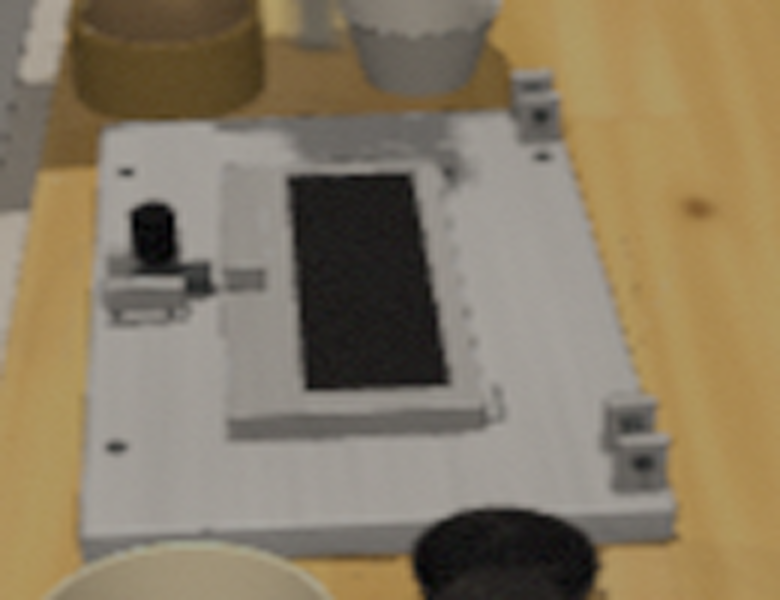

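View pics/t12.png

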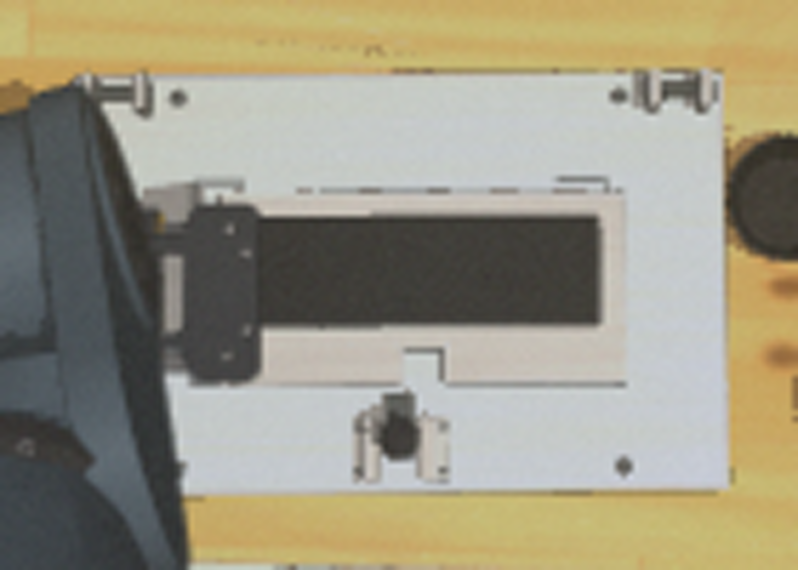

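{"method": "jog_arm", "body": {
  "series": [
    {"travel":[0,-55,-15],"rotation":[0,0,0]},
    {"travel":[0,-110,-35],"rotation":[0,0,0]},
    {"travel":[0,-160,-55],"rotation":[0,0,0]},
    {"travel":[0,-185,-66],"rotation":[0,0,0]},
    {"travel":[0,-186,-66],"rotation":[0,0,0]}
  ]
}}

```text
clock: 22.2
tool_pos: [0.4361, 0.0049, 0.1064]
tool_rot: [[-0.002, -0.032, 0.999], [0.0, 0.999, 0.032], [-1.0, 0.0, -0.002]]
wrist_force: [1.1, 0.3, 0.0]
finger_gap: 0.007
```

```bash
python3 -c "
from h import *
capture('side');go(-79,-40,38)
"
```

```text
t 22.25 bed x -75.70 y -46.67 tip z over bed 64.54 | yaw err -0.11 deg, tilt 0.01 -0.06| Fbed 0.58 0.23 z 0.01 gap 0.008
travel tool mm [26.54, 6.66, -3.29]
```

{"method": "jog_arm", "body": {
  "series": [
    {"travel":[14,3,-2],"rotation":[0,0,0]},
    {"travel":[25,8,-3],"rotation":[0,0,0]},
    {"travel":[26,12,-3],"rotation":[0,0,0]},
    {"travel":[26,13,-3],"rotation":[0,0,0]}
  ]
}}

```text
clock: 22.75
tool_pos: [0.4334, 0.0198, 0.0805]
tool_rot: [[-0.0, -0.036, 0.999], [0.0, 0.999, 0.036], [-1.0, 0.0, -0.0]]
wrist_force: [0.2, -0.3, 0.5]
finger_gap: 0.009
```

```bash
python3 -c "
from h import *
st();c=capture('side')
cv2.imwrite('pics/s13.png',cv2.resize(c['frame'][185:245,215:285],None,fx=11,fy=10,interpolation=2))
st()
"
```

```text
t 22.75 bed x -78.52 y -32.47 tip z over bed 38.46 | yaw err 0.06 deg, tilt 0.00 -0.03| Fbed 0.15 -0.35 z 0.50 gap 0.009
t 22.80 bed x -78.41 y -32.62 tip z over bed 38.67 | yaw err 0.05 deg, tilt 0.00 0.00| Fbed 0.47 -0.09 z 0.05 gap 0.005
```

View pics/s13.png

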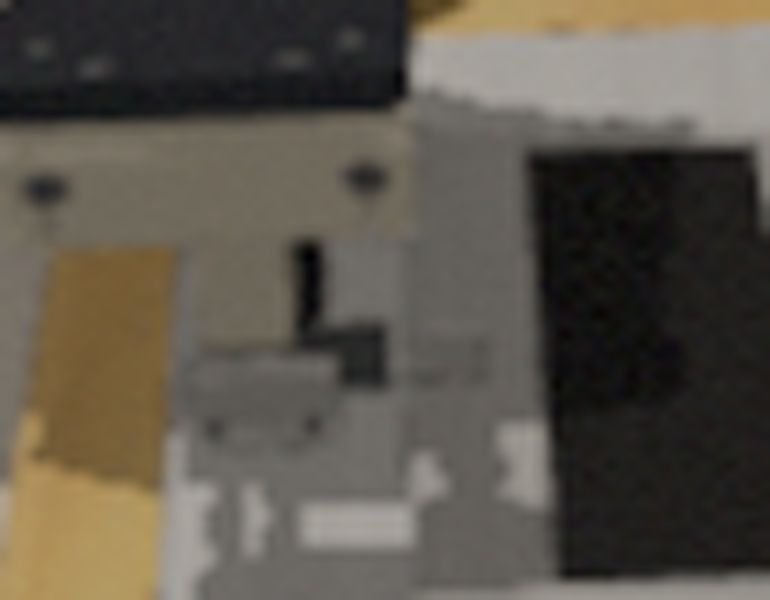

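{"method": "jog_arm", "body": {
  "series": [
    {"travel":[0,2,2],"rotation":[0,0,0]},
    {"travel":[0,4,3],"rotation":[0,0,0]},
    {"travel":[0,5,3],"rotation":[0,0,0]}
  ]
}}

```text
clock: 23.18
tool_pos: [0.4364, 0.0244, 0.0807]
tool_rot: [[0.0, -0.034, 0.999], [-0.0, 0.999, 0.034], [-1.0, -0.0, 0.0]]
wrist_force: [0.1, -0.6, -0.3]
finger_gap: 0.002
```

{"method": "jog_arm", "body": {
  "series": [
    {"travel":[0,0.8,0],"rotation":[0,0,0]},
    {"travel":[0,1.6,0],"rotation":[0,0,0]},
    {"travel":[0,1.6,0],"rotation":[0,0,0]}
  ]
}}

```text
clock: 23.55
tool_pos: [0.4362, 0.0259, 0.0807]
tool_rot: [[0.0, -0.035, 0.999], [-0.0, 0.999, 0.035], [-1.0, -0.0, 0.0]]
wrist_force: [0.2, -0.7, 1.0]
finger_gap: 0.005
```

{"method": "jog_arm", "body": {
  "series": [
    {"travel":[0,0.8,0],"rotation":[0,0,0]},
    {"travel":[0,1.6,0],"rotation":[0,0,0]},
    {"travel":[0,1.6,0],"rotation":[0,0,0]}
  ]
}}

```text
clock: 23.92
tool_pos: [0.4362, 0.0276, 0.0806]
tool_rot: [[-0.0, -0.035, 0.999], [0.0, 0.999, 0.035], [-1.0, 0.0, -0.0]]
wrist_force: [0.6, 0.2, -0.3]
finger_gap: 0.004
```

{"method": "jog_arm", "body": {
  "series": [
    {"travel":[0,0.8,0],"rotation":[0,0,0]},
    {"travel":[0,1.6,0],"rotation":[0,0,0]},
    {"travel":[0,1.6,0],"rotation":[0,0,0]}
  ]
}}

```text
clock: 24.3
tool_pos: [0.4361, 0.0291, 0.0807]
tool_rot: [[0.0, -0.035, 0.999], [-0.0, 0.999, 0.035], [-1.0, -0.0, 0.0]]
wrist_force: [0.1, -0.2, -0.3]
finger_gap: 0.009
```

{"method": "jog_arm", "body": {
  "series": [
    {"travel":[0,0.8,0],"rotation":[0,0,0]},
    {"travel":[0,1.6,0],"rotation":[0,0,0]},
    {"travel":[0,1.6,0],"rotation":[0,0,0]}
  ]
}}

```text
clock: 24.68
tool_pos: [0.4362, 0.0303, 0.0807]
tool_rot: [[0.0, -0.035, 0.999], [-0.001, 0.999, 0.035], [-1.0, -0.001, 0.0]]
wrist_force: [-0.8, -6.9, 0.1]
finger_gap: 0.007
```

{"method": "jog_arm", "body": {
  "series": [
    {"travel":[0,0.8,0],"rotation":[0,0,0]},
    {"travel":[0,1.6,0],"rotation":[0,0,0]},
    {"travel":[0,1.6,0],"rotation":[0,0,0]}
  ]
}}

```text
clock: 25.05
tool_pos: [0.4362, 0.0311, 0.0808]
tool_rot: [[0.0, -0.035, 0.999], [-0.002, 0.999, 0.035], [-1.0, -0.002, 0.0]]
wrist_force: [-0.9, -16.6, 0.4]
finger_gap: 0.006
```

{"method": "jog_arm", "body": {
  "series": [
    {"travel":[0,0.8,0],"rotation":[0,0,0]},
    {"travel":[0,1.6,0],"rotation":[0,0,0]},
    {"travel":[0,1.6,0],"rotation":[0,0,0]}
  ]
}}

```text
clock: 25.42
tool_pos: [0.4365, 0.0319, 0.0809]
tool_rot: [[0.001, -0.036, 0.999], [-0.003, 0.999, 0.036], [-1.0, -0.003, 0.001]]
wrist_force: [0.3, -25.1, 2.7]
finger_gap: 0.004
```

{"method": "jog_arm", "body": {
  "series": [
    {"travel":[0,-10,10],"rotation":[0,0,0]},
    {"travel":[0,-45,35],"rotation":[0,0,0]},
    {"travel":[0,-85,60],"rotation":[0,0,0]},
    {"travel":[0,-108,74],"rotation":[0,0,0]},
    {"travel":[10,-111,74],"rotation":[0,0,0]}
  ]
}}

```text
clock: 26.05
tool_pos: [0.5148, -0.0756, 0.0706]
tool_rot: [[0.002, -0.033, 0.999], [-0.0, 0.999, 0.033], [-1.0, -0.0, 0.002]]
wrist_force: [-0.3, 0.3, -0.5]
finger_gap: 0.004
```

```bash
python3 -c "
from h import *
capture('side');go(-1,-130,4.5)
"
```

```text
t 26.10 bed x -2.16 y -129.81 tip z over bed 26.94 | yaw err -0.06 deg, tilt 0.03 -0.08| Fbed -1.56 0.81 z -1.05 gap 0.006
travel tool mm [22.44, -0.2, 1.19]
```

{"method": "jog_arm", "body": {
  "series": [
    {"travel":[12,0,1],"rotation":[0,0,0]},
    {"travel":[21,0,1],"rotation":[0,0,0]},
    {"travel":[22,1,1],"rotation":[0,0,0]},
    {"travel":[22,2,1],"rotation":[0,0,0]}
  ]
}}

```text
clock: 26.6
tool_pos: [0.5146, -0.0721, 0.0487]
tool_rot: [[-0.0, -0.035, 0.999], [0.0, 0.999, 0.035], [-1.0, 0.0, -0.0]]
wrist_force: [0.5, -0.4, -0.3]
finger_gap: 0.003
```

```bash
python3 -c "
from h import *
go(-1,-120,4.5)
c=capture('side')
cv2.imwrite('pics/s14.png',cv2.resize(c['frame'][165:285,215:345],None,fx=6,fy=5,interpolation=2))
c=capture('top')
cv2.imwrite('pics/t14.png',cv2.resize(c['frame'][185:285,185:325],None,fx=5.7,fy=5.7,interpolation=2))
"
```

```text
t 26.60 bed x -0.56 y -127.18 tip z over bed 6.66 | yaw err 0.02 deg, tilt 0.00 -0.00| Fbed 0.45 -0.38 z -0.32 gap 0.003
travel tool mm [2.16, 7.18, -0.44]
```

View pics/s14.png

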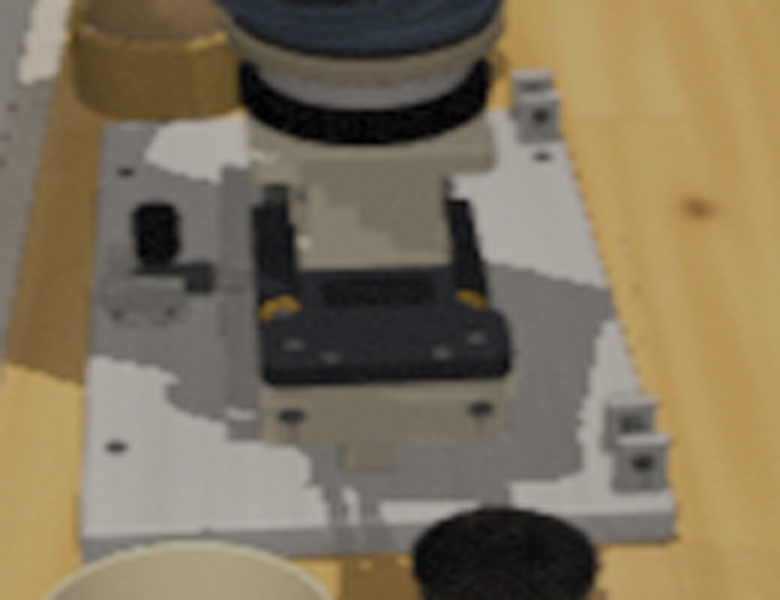

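View pics/t14.png

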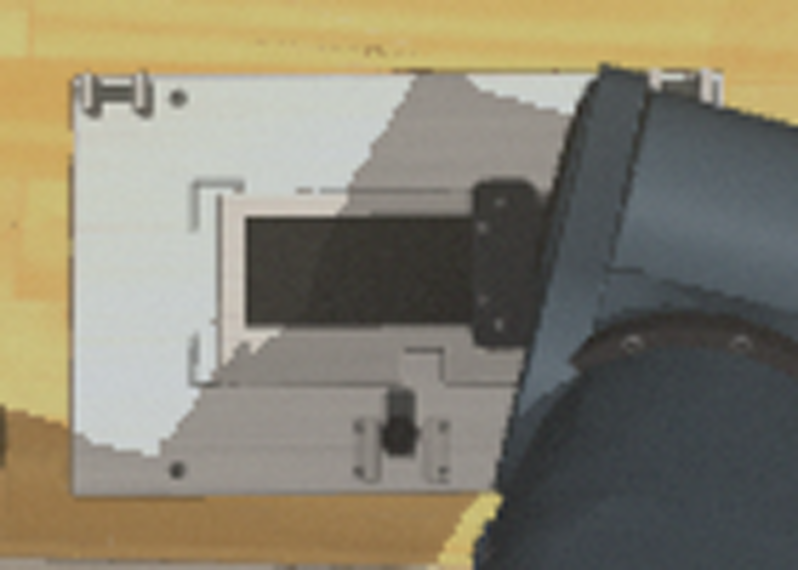

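{"method": "jog_arm", "body": {
  "series": [
    {"travel":[1,1.5,-0.4],"rotation":[0,0,0]},
    {"travel":[2,3,-0.4],"rotation":[0,0,0]},
    {"travel":[2,4.5,-0.4],"rotation":[0,0,0]},
    {"travel":[2,6,-0.4],"rotation":[0,0,0]}
  ]
}}

```text
clock: 27.2
tool_pos: [0.5141, -0.0664, 0.0467]
tool_rot: [[0.0, -0.035, 0.999], [-0.0, 0.999, 0.035], [-1.0, -0.0, 0.0]]
wrist_force: [-0.2, 0.0, 0.2]
finger_gap: 0.005
```

{"method": "jog_arm", "body": {
  "series": [
    {"travel":[0,0.8,0],"rotation":[0,0,0]},
    {"travel":[0,1.6,0],"rotation":[0,0,0]},
    {"travel":[0,2.4,0],"rotation":[0,0,0]},
    {"travel":[0,3.2,0],"rotation":[0,0,0]}
  ]
}}

```text
clock: 27.7
tool_pos: [0.514, -0.0634, 0.0466]
tool_rot: [[0.0, -0.035, 0.999], [-0.0, 0.999, 0.035], [-1.0, -0.0, 0.0]]
wrist_force: [-0.2, -4.1, -0.3]
finger_gap: 0.005
```

{"method": "jog_arm", "body": {
  "series": [
    {"travel":[0,0.8,0],"rotation":[0,0,0]},
    {"travel":[0,1.6,0],"rotation":[0,0,0]},
    {"travel":[0,2.4,0],"rotation":[0,0,0]},
    {"travel":[0,3.2,0],"rotation":[0,0,0]}
  ]
}}

```text
clock: 28.2
tool_pos: [0.5138, -0.06, 0.0467]
tool_rot: [[0.0, -0.035, 0.999], [-0.0, 0.999, 0.035], [-1.0, -0.0, 0.0]]
wrist_force: [0.2, -5.2, 0.5]
finger_gap: 0.01
```

```bash
python3 -c "
from h import *
go(-1,-108.3,4.5)
"
```

```text
t 28.20 bed x -0.92 y -115.04 tip z over bed 4.66 | yaw err 0.01 deg, tilt -0.00 0.00| Fbed 0.05 -5.21 z 0.54 gap 0.010
travel tool mm [0.16, 6.74, -0.08]
```

{"method": "jog_arm", "body": {
  "series": [
    {"travel":[0,1,0],"rotation":[0,0,0]},
    {"travel":[0,2,0],"rotation":[0,0,0]},
    {"travel":[0,3,0],"rotation":[0,0,0]},
    {"travel":[0,4,0],"rotation":[0,0,0]},
    {"travel":[0,5,0],"rotation":[0,0,0]}
  ]
}}

```text
clock: 28.82
tool_pos: [0.5137, -0.055, 0.0466]
tool_rot: [[0.0, -0.035, 0.999], [-0.0, 0.999, 0.035], [-1.0, -0.0, 0.0]]
wrist_force: [0.1, -4.5, -0.5]
finger_gap: 0.003
```

```bash
python3 -c "
from h import *
go(-1,-108.3,4.5);capture('side');go(-1,-108.3,4.5)
"
```

```text
t 28.82 bed x -0.92 y -110.02 tip z over bed 4.64 | yaw err 0.01 deg, tilt -0.00 0.00| Fbed -0.05 -4.48 z -0.49 gap 0.003
travel tool mm [0.14, 1.72, -0.08]
t 28.88 bed x -0.95 y -109.92 tip z over bed 4.64 | yaw err 0.01 deg, tilt 0.00 -0.00| Fbed 1.12 -2.84 z 0.16 gap 0.005
travel tool mm [0.14, 1.62, -0.05]
```

{"method": "jog_arm", "body": {
  "series": [
    {"travel":[0,0.8,0],"rotation":[0,0,0]},
    {"travel":[0,1.5,0],"rotation":[0,0,0]},
    {"travel":[0,1.5,0],"rotation":[0,0,0]}
  ]
}}

```text
clock: 29.25
tool_pos: [0.5136, -0.0535, 0.0466]
tool_rot: [[0.0, -0.035, 0.999], [0.0, 0.999, 0.035], [-1.0, 0.0, 0.0]]
wrist_force: [-0.2, -4.7, 0.8]
finger_gap: 0.005
```

```bash
python3 -c "
from h import *
st();capture('side');st()
"
```

```text
t 29.25 bed x -0.92 y -108.51 tip z over bed 4.65 | yaw err 0.01 deg, tilt 0.00 0.00| Fbed -0.39 -4.67 z 0.80 gap 0.005
t 29.30 bed x -0.93 y -108.51 tip z over bed 4.64 | yaw err 0.00 deg, tilt 0.01 0.00| Fbed -0.16 -2.84 z -0.37 gap 0.007
```

{"method": "jog_arm", "body": {
  "series": [
    {"travel":[0,-4,0],"rotation":[0,0,0]},
    {"travel":[-35,-6,-8],"rotation":[0,0,0]},
    {"travel":[-58,30,-32],"rotation":[0,0,0]},
    {"travel":[-58,75,-55],"rotation":[0,0,0]},
    {"travel":[-58,108,-65],"rotation":[0,0,0]}
  ],
  "gripper": 0
}}

```text
clock: 29.92
tool_pos: [0.4435, 0.0535, 0.1048]
tool_rot: [[-0.0, -0.034, 0.999], [0.0, 0.999, 0.034], [-1.0, 0.001, -0.0]]
wrist_force: [0.4, 0.2, 0.8]
finger_gap: 0.496
```

{"method": "jog_arm", "body": {
  "series": [
    {"travel":[5,0,0],"rotation":[0,0,0]},
    {"travel":[12,0,0],"rotation":[0,0,0]}
  ]
}}

```text
clock: 30.18
tool_pos: [0.4453, 0.0518, 0.0924]
tool_rot: [[0.0, -0.035, 0.999], [0.0, 0.999, 0.035], [-1.0, 0.0, 0.0]]
wrist_force: [0.6, -0.5, -0.5]
finger_gap: 0.706
```

```bash
python3 -c "
from h import *
go(-66,0,4.5)
c=capture('side')
cv2.imwrite('pics/s15.png',cv2.resize(c['frame'][165:285,215:345],None,fx=6,fy=5,interpolation=2))
c=capture('top')
cv2.imwrite('pics/t15.png',cv2.resize(c['frame'][185:285,185:325],None,fx=5.7,fy=5.7,interpolation=2))
go(-66,0,4.5)
"
```

```text
t 30.18 bed x -65.62 y -0.90 tip z over bed 50.36 | yaw err 0.01 deg, tilt 0.01 0.02| Fbed 0.61 -0.55 z -0.46 gap 0.706
travel tool mm [45.86, 0.89, -0.4]
t 30.27 bed x -66.07 y -1.30 tip z over bed 49.77 | yaw err -0.05 deg, tilt 0.00 -0.08| Fbed 0.27 -0.71 z 0.08 gap 0.793
travel tool mm [45.27, 1.3, 0.13]
```

View pics/s15.png

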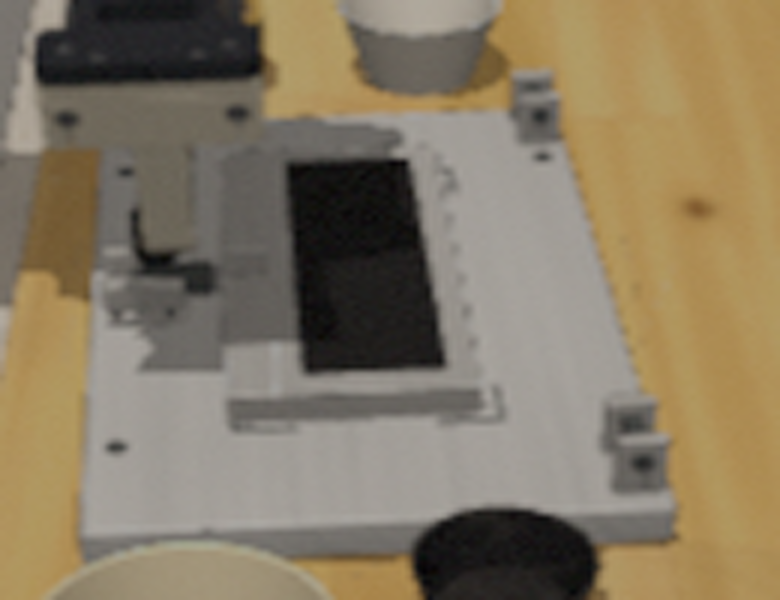

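View pics/t15.png

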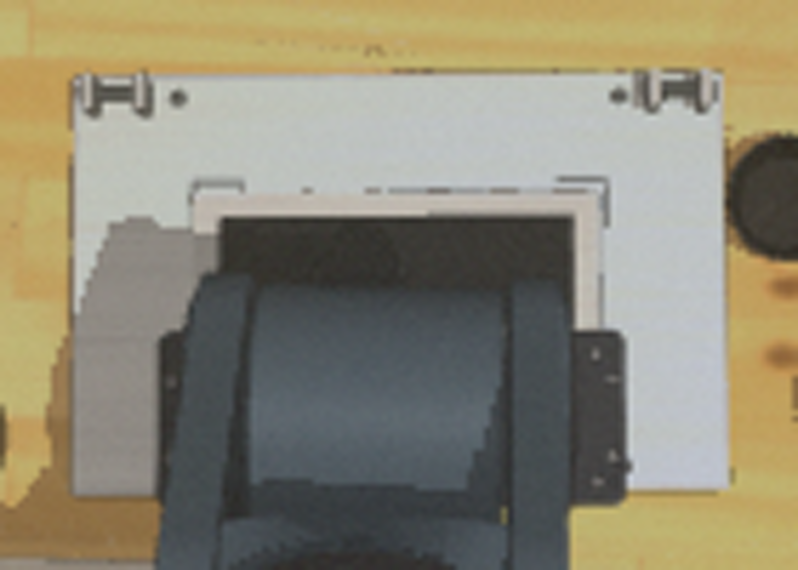

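{"method": "jog_arm", "body": {
  "series": [
    {"travel":[20,0.8,0],"rotation":[0,0,0]},
    {"travel":[40,0.8,0],"rotation":[0,0,0]},
    {"travel":[45,0.8,0],"rotation":[0,0,0]},
    {"travel":[45,0.8,2],"rotation":[0,0,0]},
    {"travel":[45,0.8,4],"rotation":[0,0,0]}
  ]
}}

```text
clock: 30.9
tool_pos: [0.4495, 0.0529, 0.0482]
tool_rot: [[0.001, -0.034, 0.999], [0.0, 0.999, 0.034], [-1.0, -0.0, 0.001]]
wrist_force: [-0.0, -0.5, 0.3]
finger_gap: 1.001
```

```bash
python3 -c "
from h import *
go(-53.35,0,4.5)
"
```

```text
t 30.90 bed x -61.31 y 0.05 tip z over bed 6.24 | yaw err -0.01 deg, tilt -0.00 0.06| Fbed -0.02 -0.48 z 0.29 gap 1.001
travel tool mm [1.75, -0.04, 7.96]
```

{"method": "jog_arm", "body": {
  "series": [
    {"travel":[1.5,0,1.5],"rotation":[0,0,0]},
    {"travel":[1.5,0,2.5],"rotation":[0,0,0]},
    {"travel":[1.5,0,3.5],"rotation":[0,0,0]},
    {"travel":[1.5,0,3.5],"rotation":[0,0,0]}
  ]
}}

```text
clock: 31.4
tool_pos: [0.4525, 0.0532, 0.0462]
tool_rot: [[0.0, -0.035, 0.999], [-0.0, 0.999, 0.035], [-1.0, -0.0, 0.0]]
wrist_force: [0.1, -0.3, -0.9]
finger_gap: 1.004
```

{"method": "jog_arm", "body": {
  "series": [
    {"travel":[0,0,0.7],"rotation":[0,0,0]},
    {"travel":[0,0,1.4],"rotation":[0,0,0]}
  ]
}}

```text
clock: 31.65
tool_pos: [0.4531, 0.0532, 0.046]
tool_rot: [[-0.002, -0.035, 0.999], [-0.0, 0.999, 0.035], [-1.0, -0.0, -0.002]]
wrist_force: [-4.5, -0.3, 3.6]
finger_gap: 1.002
```

```bash
python3 -c "
from h import *
s,_,_=st();print(s['ft_torque'])
"
```

```text
t 31.65 bed x -57.69 y 0.23 tip z over bed 4.02 | yaw err 0.02 deg, tilt -0.00 -0.09| Fbed -4.50 -0.10 z 3.60 gap 1.002
[0.1789158  0.78190215 0.24411883]
```

{"method": "jog_arm", "body": {
  "series": [
    {"travel":[0,0,0.7],"rotation":[0,0,0]},
    {"travel":[-0.2,0,1.4],"rotation":[0,0,0]}
  ]
}}

```text
clock: 31.9
tool_pos: [0.4541, 0.0533, 0.046]
tool_rot: [[-0.003, -0.035, 0.999], [-0.0, 0.999, 0.035], [-1.0, 0.0, -0.003]]
wrist_force: [-2.5, -0.6, -1.6]
finger_gap: 1.0
```

{"method": "jog_arm", "body": {
  "series": [
    {"travel":[0,0,0.7],"rotation":[0,0,0]},
    {"travel":[-0.2,0,1.4],"rotation":[0,0,0]}
  ]
}}

```text
clock: 32.15
tool_pos: [0.4564, 0.0533, 0.0463]
tool_rot: [[-0.001, -0.034, 0.999], [-0.0, 0.999, 0.034], [-1.0, 0.0, -0.001]]
wrist_force: [-3.5, -0.7, -1.3]
finger_gap: 0.998
```

```bash
python3 -c "
from h import *
s,_,_=st();print(s['ft_torque'])
"
```

```text
t 32.15 bed x -54.45 y 0.20 tip z over bed 4.34 | yaw err -0.00 deg, tilt 0.00 -0.04| Fbed -3.51 -0.59 z -1.31 gap 0.998
[0.01053137 0.54118784 0.06235803]
```

{"method": "jog_arm", "body": {
  "series": [
    {"travel":[0,0,0.4],"rotation":[0,0,0]},
    {"travel":[0,0,0.7],"rotation":[0,0,0]},
    {"travel":[0,0,0.7],"rotation":[0,0,0]}
  ]
}}

```text
clock: 32.52
tool_pos: [0.4573, 0.0534, 0.0465]
tool_rot: [[-0.0, -0.035, 0.999], [-0.0, 0.999, 0.035], [-1.0, -0.0, -0.0]]
wrist_force: [-2.4, -0.2, -2.1]
finger_gap: 1.001
```

```bash
python3 -c "
from h import *
s,_,_=st();print(s['ft_torque']); capture('side');s,_,_=st();print(s['ft_torque'])
"
```

```text
t 32.52 bed x -53.53 y 0.20 tip z over bed 4.52 | yaw err 0.00 deg, tilt -0.00 -0.00| Fbed -2.38 -0.13 z -2.05 gap 1.001
[ 0.05777527  0.51326052 -0.00862846]
t 32.58 bed x -53.54 y 0.19 tip z over bed 4.53 | yaw err 0.00 deg, tilt -0.00 0.00| Fbed -2.40 -0.02 z -2.56 gap 1.000
[ 0.03461914  0.50393516 -0.0145529 ]
```

{"method": "jog_arm", "body": {
  "series": [
    {"travel":[0,0,-4],"rotation":[0,0,0]},
    {"travel":[-30,0,-12],"rotation":[0,0,0]},
    {"travel":[-65,30,-20],"rotation":[0,0,0]},
    {"travel":[-70,80,-40],"rotation":[0,0,0]},
    {"travel":[-70,135,-55],"rotation":[0,0,0]}
  ],
  "gripper": 255
}}

```text
clock: 33.2
tool_pos: [0.3978, 0.1877, 0.1177]
tool_rot: [[0.003, -0.033, 0.999], [0.001, 0.999, 0.033], [-1.0, 0.001, 0.003]]
wrist_force: [-0.0, 0.2, -0.3]
finger_gap: 0.514
```

{"method": "jog_arm", "body": {
  "series": [
    {"travel":[0,50,-20],"rotation":[0,0,0]},
    {"travel":[0,90,-20],"rotation":[0,0,0]}
  ]
}}

```text
clock: 33.45
tool_pos: [0.3736, 0.2776, 0.117]
tool_rot: [[0.001, -0.036, 0.999], [0.001, 0.999, 0.036], [-1.0, 0.001, 0.001]]
wrist_force: [0.7, 0.4, 0.5]
finger_gap: 0.295
```

```bash
python3 -c "
from h import *
st()
c=capture('side')
cv2.imwrite('pics/side16.png',c['frame'])
cv2.imwrite('pics/s16.png',cv2.resize(c['frame'][180:270,225:325],None,fx=8,fy=6.6,interpolation=2))
c=capture('top')
cv2.imwrite('pics/top16.png',c['frame'])
cv2.imwrite('pics/t16.png',cv2.resize(c['frame'][208:278,210:300],None,fx=8.8,fy=8.5,interpolation=2))
st()
"
```

```text
t 33.45 bed x -129.44 y 227.17 tip z over bed 75.02 | yaw err 0.08 deg, tilt 0.05 0.08| Fbed 0.67 0.35 z 0.55 gap 0.295
t 33.55 bed x -128.29 y 228.29 tip z over bed 75.10 | yaw err 0.18 deg, tilt 0.10 0.15| Fbed -0.63 -0.63 z 0.74 gap 0.211
```

View pics/s16.png

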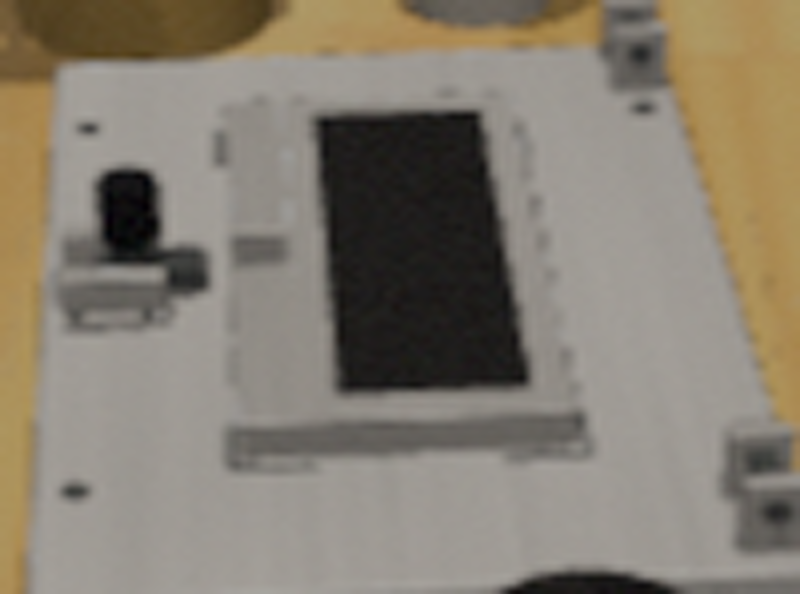

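View pics/t16.png

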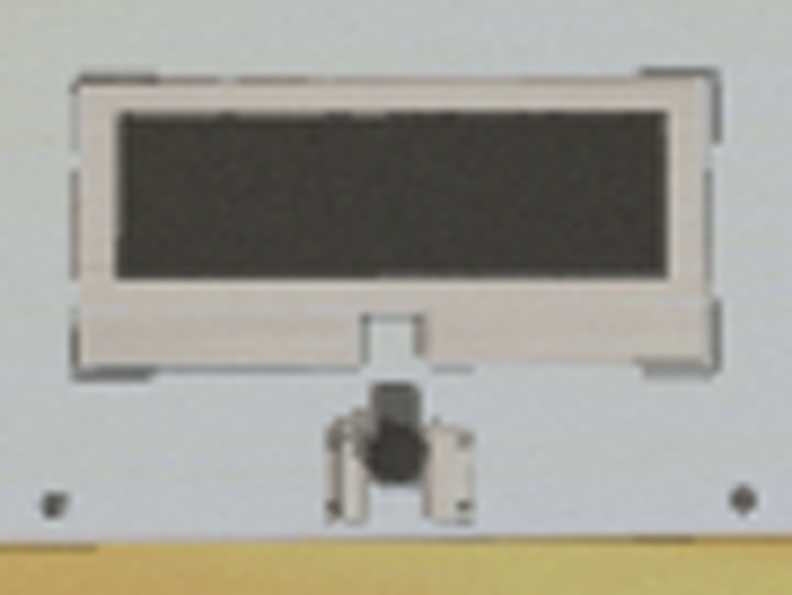

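```bash
python3 - <<'E'
from h import *
c=capture('top')
def f(P): return (np.array(P)+.5)/[8.8,8.5]-.5+[210,208]
L=lambda P,z:(np.array([loc(M,A,w[:2]) for w in px2w(c,f(P),z)])*1000).round(1)
pc,pa,r=rectfit(px2w(c,f([(78,82),(709,80),(709,364),(78,370)]),.041),.09,.19); print(loc(M,A,pc)*1000,pa-A,(r*1000).round(1).tolist())
mc,ma,r=rectfit(px2w(c,f([(77,78),(715,73),(715,372),(75,375)]),.025),.094,.194); print(loc(M,A,mc)*1000,ma-A,(r*1000).round(1).tolist())
print('slot',L([(362,345),(425,345)],.041),'tongue',L([(373,395),(419,395)],.039),'tip',L([(396,383)],.039),'knob',L([(397,452)],.073),'rubber',L([(118,113),(667,111),(667,276),(118,278)],.041))
# sub-pixel line fits from raw image: rubber edges, platen edges profile
g=cv2.cvtColor(cv2.imread('pics/top16.png'),cv2.COLOR_BGR2GRAY).astype(float)
print(g[228,212:226].round(),g[228,284:296].round())
print(g[247,246:264])
print(g[253,246:264])
E
```

```text
[-1.11332087  0.70007035] -0.0012544920097228296 [[-0.1, 0.4], [-0.3, -0.7], [0.4, 0.2], [-0.1, -0.0]]
[-0.24445528  0.5069947 ] -0.0019559749314116 [[-0.1, 0.7], [0.8, -1.2], [-0.5, -0.3], [-0.2, 0.8]]
slot [[-39.   10.6]
 [-39.2  -8.4]] tongue [[-54.5   7.4]
 [-54.7  -6.5]] tip [[-50.9   0.4]] knob [[-72.4  -0.7]] rubber [[ 34.1  84. ]
 [ 33.7 -82.1]
 [-18.2 -81.6]
 [-17.5  83.9]]
[191. 190. 188. 190. 190. 184. 144. 183. 180. 183. 176. 111.  61.  63.] [ 59.  91. 185. 183. 184. 181. 141. 192. 189. 190. 190. 191.]
[180. 181. 181. 182. 181. 147. 191. 190. 188. 192. 185. 138. 154. 178.
 179. 177. 179. 179.]
[192. 191. 192. 188. 190. 185. 133.  94.  92.  93. 104. 158. 190. 191.
 190. 191. 191. 190.]
```

{"method": "jog_arm", "body": {
  "series": [
    {"travel":[0,-50,20],"rotation":[0,0,0]},
    {"travel":[0,-105,40],"rotation":[0,0,0]},
    {"travel":[0,-160,60],"rotation":[0,0,0]},
    {"travel":[0,-210,75],"rotation":[0,0,0]},
    {"travel":[5,-228,80],"rotation":[0,0,0]}
  ]
}}

```text
clock: 34.22
tool_pos: [0.4632, 0.0471, 0.1119]
tool_rot: [[0.002, -0.031, 1.0], [-0.0, 1.0, 0.031], [-1.0, -0.0, 0.002]]
wrist_force: [-1.1, 1.0, -0.4]
finger_gap: 0.008
```

```bash
python3 -c "
from h import *
capture('side');go(-50,0,30)
"
```

```text
t 34.27 bed x -47.98 y -6.81 tip z over bed 69.25 | yaw err -0.20 deg, tilt -0.03 0.05| Fbed -0.40 -1.19 z -0.04 gap 0.006
travel tool mm [39.24, 6.82, -2.08]
```

{"method": "jog_arm", "body": {
  "series": [
    {"travel":[12,0,0],"rotation":[0,0,0]},
    {"travel":[28,0,-2],"rotation":[0,0,0]},
    {"travel":[37,0,-2],"rotation":[0,0,0]},
    {"travel":[38,0,-4],"rotation":[0,0,0]}
  ]
}}

```text
clock: 34.78
tool_pos: [0.4579, 0.0509, 0.073]
tool_rot: [[-0.001, -0.035, 0.999], [0.0, 0.999, 0.035], [-1.0, 0.0, -0.001]]
wrist_force: [-0.5, -0.1, 0.2]
finger_gap: 0.005
```

```bash
python3 -c "
from h import *
go(-56,0,30)
"
```

```text
t 34.77 bed x -53.00 y -2.32 tip z over bed 30.96 | yaw err 0.05 deg, tilt 0.00 -0.06| Fbed -0.45 -0.09 z 0.23 gap 0.005
travel tool mm [0.97, 2.32, -3.0]
```

{"method": "jog_arm", "body": {
  "series": [
    {"travel":[1,2.3,-2],"rotation":[0,0,0]},
    {"travel":[1,2.3,-4],"rotation":[0,0,0]},
    {"travel":[1,2.3,-6],"rotation":[0,0,0]},
    {"travel":[1,2.3,-8],"rotation":[0,0,0]},
    {"travel":[1,2.3,-9.5],"rotation":[0,0,0]}
  ]
}}

```text
clock: 35.4
tool_pos: [0.4488, 0.0523, 0.0727]
tool_rot: [[0.0, -0.035, 0.999], [-0.0, 0.999, 0.035], [-1.0, -0.0, 0.0]]
wrist_force: [1.3, 0.4, 0.6]
finger_gap: 0.001
```

{"method": "jog_arm", "body": {
  "series": [
    {"travel":[0,0,-0.8],"rotation":[0,0,0]},
    {"travel":[0,0,-1.6],"rotation":[0,0,0]}
  ]
}}

```text
clock: 35.65
tool_pos: [0.4474, 0.0523, 0.0726]
tool_rot: [[0.001, -0.035, 0.999], [-0.0, 0.999, 0.035], [-1.0, -0.0, 0.001]]
wrist_force: [3.0, -0.6, 0.7]
finger_gap: 0.001
```

{"method": "jog_arm", "body": {
  "series": [
    {"travel":[0,0,-0.8],"rotation":[0,0,0]},
    {"travel":[0,0,-1.6],"rotation":[0,0,0]}
  ]
}}

```text
clock: 35.9
tool_pos: [0.4472, 0.0523, 0.0728]
tool_rot: [[0.004, -0.035, 0.999], [0.0, 0.999, 0.035], [-1.0, -0.0, 0.004]]
wrist_force: [10.2, 1.1, -6.2]
finger_gap: 0.006
```

```bash
python3 -c "
from h import *
st()
c=capture('side')
cv2.imwrite('pics/s17.png',cv2.resize(c['frame'][180:270,225:325],None,fx=8,fy=6.6,interpolation=2))
"
```

```text
t 35.90 bed x -63.68 y -0.53 tip z over bed 30.84 | yaw err 0.00 deg, tilt -0.00 0.22| Fbed 10.22 0.72 z -6.16 gap 0.006
```

View pics/s17.png

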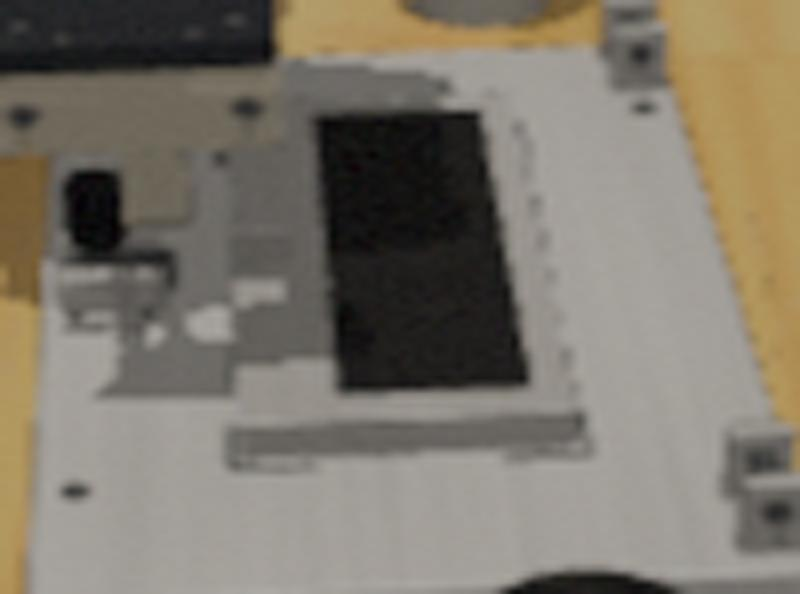

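{"method": "jog_arm", "body": {
  "series": [
    {"travel":[0,0,5],"rotation":[0,0,0]},
    {"travel":[-30,0,5],"rotation":[0,0,0]},
    {"travel":[-32,25,-10],"rotation":[0,0,0]},
    {"travel":[-20,36,-17],"rotation":[0,0,0]},
    {"travel":[-6,36,-17],"rotation":[0,0,0]}
  ]
}}

```text
clock: 36.58
tool_pos: [0.4267, 0.0879, 0.0773]
tool_rot: [[-0.001, -0.036, 0.999], [-0.0, 0.999, 0.036], [-1.0, -0.0, -0.001]]
wrist_force: [-1.3, 0.9, -0.1]
finger_gap: 0.006
```

```bash
python3 -c "
from h import *
capture('side');go(-81,26,38)
"
```

```text
t 36.62 bed x -83.41 y 35.38 tip z over bed 33.75 | yaw err 0.05 deg, tilt -0.02 -0.19| Fbed -1.66 -0.30 z -0.62 gap 0.002
travel tool mm [-4.26, -9.38, 2.39]
```

{"method": "jog_arm", "body": {
  "series": [
    {"travel":[-4,-4,1.5],"rotation":[0,0,0]},
    {"travel":[-4,-8,1.5],"rotation":[0,0,0]},
    {"travel":[-4,-10.5,1.5],"rotation":[0,0,0]},
    {"travel":[-4,-10.5,1.5],"rotation":[0,0,0]}
  ]
}}

```text
clock: 37.12
tool_pos: [0.4294, 0.0769, 0.0827]
tool_rot: [[0.0, -0.034, 0.999], [-0.0, 0.999, 0.034], [-1.0, -0.0, 0.0]]
wrist_force: [-0.6, 0.1, 0.5]
finger_gap: 0.002
```

{"method": "jog_arm", "body": {
  "series": [
    {"travel":[0,-0.8,0],"rotation":[0,0,0]},
    {"travel":[0,-1.6,0],"rotation":[0,0,0]},
    {"travel":[0,-1.6,0],"rotation":[0,0,0]}
  ]
}}

```text
clock: 37.5
tool_pos: [0.4293, 0.0756, 0.0825]
tool_rot: [[0.0, -0.035, 0.999], [-0.0, 0.999, 0.035], [-1.0, -0.0, 0.0]]
wrist_force: [-0.2, 0.8, 0.3]
finger_gap: 0.005
```

{"method": "jog_arm", "body": {
  "series": [
    {"travel":[0,-0.8,0],"rotation":[0,0,0]},
    {"travel":[0,-1.6,0],"rotation":[0,0,0]},
    {"travel":[0,-1.6,0],"rotation":[0,0,0]}
  ]
}}

```text
clock: 37.88
tool_pos: [0.4294, 0.074, 0.0826]
tool_rot: [[0.0, -0.034, 0.999], [-0.0, 0.999, 0.034], [-1.0, -0.0, 0.0]]
wrist_force: [-0.6, -0.6, 0.2]
finger_gap: 0.006
```

```bash
python3 -c "
from h import *
st()
"
```

```text
t 37.88 bed x -80.72 y 21.75 tip z over bed 40.56 | yaw err -0.00 deg, tilt -0.00 0.00| Fbed -0.65 -0.61 z 0.16 gap 0.006
```

{"method": "jog_arm", "body": {
  "series": [
    {"travel":[0,-0.8,0],"rotation":[0,0,0]},
    {"travel":[0,-1.2,0],"rotation":[0,0,0]},
    {"travel":[0,-1.2,0],"rotation":[0,0,0]}
  ]
}}

```text
clock: 38.25
tool_pos: [0.4294, 0.0729, 0.0826]
tool_rot: [[0.0, -0.034, 0.999], [0.0, 0.999, 0.034], [-1.0, 0.0, 0.0]]
wrist_force: [0.8, 1.6, 0.4]
finger_gap: 0.005
```

{"method": "jog_arm", "body": {
  "series": [
    {"travel":[0,-0.8,0],"rotation":[0,0,0]},
    {"travel":[0,-1.2,0],"rotation":[0,0,0]},
    {"travel":[0,-1.2,0],"rotation":[0,0,0]}
  ]
}}

```text
clock: 38.62
tool_pos: [0.4294, 0.072, 0.0826]
tool_rot: [[0.0, -0.034, 0.999], [0.001, 0.999, 0.034], [-1.0, 0.001, 0.0]]
wrist_force: [-0.2, 7.9, 1.4]
finger_gap: 0.006
```

```bash
python3 -c "
from h import *
st()
"
```

```text
t 38.62 bed x -80.74 y 19.83 tip z over bed 40.57 | yaw err -0.02 deg, tilt 0.05 0.00| Fbed 0.05 7.86 z 1.37 gap 0.006
```

{"method": "jog_arm", "body": {
  "series": [
    {"travel":[0,10,8],"rotation":[0,0,0]},
    {"travel":[0,45,32],"rotation":[0,0,0]},
    {"travel":[0,80,60],"rotation":[0,0,0]},
    {"travel":[0,97,80],"rotation":[0,0,0]},
    {"travel":[10,98,80],"rotation":[0,0,0]}
  ]
}}

```text
clock: 39.25
tool_pos: [0.5072, 0.1736, 0.0724]
tool_rot: [[0.002, -0.036, 0.999], [0.0, 0.999, 0.036], [-1.0, 0.0, 0.002]]
wrist_force: [0.2, -0.6, -0.2]
finger_gap: 0.008
```

```bash
python3 -c "
from h import *
capture('side');go(-1,112,4.5)
"
```

```text
t 39.30 bed x -1.44 y 117.68 tip z over bed 28.67 | yaw err 0.06 deg, tilt -0.03 -0.09| Fbed -0.93 -0.85 z -2.32 gap 0.007
travel tool mm [24.17, -5.67, 0.47]
```

{"method": "jog_arm", "body": {
  "series": [
    {"travel":[12,0,1],"rotation":[0,0,0]},
    {"travel":[24,0,1],"rotation":[0,0,0]},
    {"travel":[25,-2,1],"rotation":[0,0,0]},
    {"travel":[25,-4,1],"rotation":[0,0,0]},
    {"travel":[25,-5,1],"rotation":[0,0,0]}
  ]
}}

```text
clock: 39.92
tool_pos: [0.5074, 0.1672, 0.0479]
tool_rot: [[0.001, -0.034, 0.999], [0.0, 0.999, 0.034], [-1.0, 0.0, 0.001]]
wrist_force: [0.4, -0.5, 0.5]
finger_gap: 0.007
```

```bash
python3 -c "
from h import *
go(-1,108.5,4.5)
"
```

```text
t 39.92 bed x 0.45 y 112.21 tip z over bed 5.88 | yaw err -0.01 deg, tilt 0.01 0.03| Fbed 0.36 -0.50 z 0.46 gap 0.007
travel tool mm [1.38, -3.71, -1.45]
```

{"method": "jog_arm", "body": {
  "series": [
    {"travel":[1,-1.2,0],"rotation":[0,0,0]},
    {"travel":[1,-2.4,0],"rotation":[0,0,0]},
    {"travel":[1,-3.6,0],"rotation":[0,0,0]},
    {"travel":[1,-3.6,0],"rotation":[0,0,0]}
  ]
}}

```text
clock: 40.42
tool_pos: [0.5074, 0.1639, 0.0467]
tool_rot: [[0.0, -0.035, 0.999], [0.0, 0.999, 0.035], [-1.0, 0.0, 0.0]]
wrist_force: [-0.5, 4.9, 1.1]
finger_gap: 0.003
```

{"method": "jog_arm", "body": {
  "series": [
    {"travel":[0,-0.5,0],"rotation":[0,0,0]},
    {"travel":[0,-0.5,0],"rotation":[0,0,0]}
  ]
}}

```text
clock: 40.67
tool_pos: [0.5074, 0.1634, 0.0466]
tool_rot: [[0.0, -0.035, 0.999], [0.0, 0.999, 0.035], [-1.0, 0.0, 0.0]]
wrist_force: [-0.1, 4.5, 1.4]
finger_gap: 0.002
```

```bash
python3 -c "
from h import *
st()
"
```

```text
t 40.67 bed x 0.38 y 108.46 tip z over bed 4.65 | yaw err 0.00 deg, tilt 0.01 0.02| Fbed 0.08 4.48 z 1.40 gap 0.002
```

{"method": "jog_arm", "body": {
  "series": [
    {"travel":[0,-0.3,0],"rotation":[0,0,0]},
    {"travel":[0,-0.5,0],"rotation":[0,0,0]},
    {"travel":[0,-0.5,0],"rotation":[0,0,0]}
  ]
}}

```text
clock: 41.05
tool_pos: [0.5074, 0.1629, 0.0467]
tool_rot: [[0.0, -0.034, 0.999], [0.0, 0.999, 0.034], [-1.0, 0.0, 0.0]]
wrist_force: [0.3, 5.8, 2.0]
finger_gap: 0.0
```

```bash
python3 -c "
from h import *
st();capture('side');st()
"
```

```text
t 41.05 bed x 0.37 y 107.95 tip z over bed 4.65 | yaw err 0.00 deg, tilt 0.01 0.02| Fbed 0.49 5.75 z 2.03 gap 0.000
t 41.10 bed x 0.35 y 107.95 tip z over bed 4.64 | yaw err 0.01 deg, tilt 0.01 0.02| Fbed 0.39 4.89 z 2.13 gap 0.005
```

{"method": "jog_arm", "body": {
  "series": [
    {"travel":[0,5,0],"rotation":[0,0,0]},
    {"travel":[-40,10,-10],"rotation":[0,0,0]},
    {"travel":[-72,45,-45],"rotation":[0,0,0]},
    {"travel":[-72,85,-90],"rotation":[0,0,0]},
    {"travel":[-72,118,-126],"rotation":[0,0,0]}
  ],
  "gripper": 0
}}

```text
clock: 41.72
tool_pos: [0.3757, 0.2771, 0.1189]
tool_rot: [[0.0, -0.035, 0.999], [-0.0, 0.999, 0.035], [-1.0, -0.0, 0.0]]
wrist_force: [1.0, 0.1, 0.3]
finger_gap: 0.491
```

```bash
python3 -c "
from h import *
st()
c=capture('top')
cv2.imwrite('pics/top17.png',c['frame'])
cv2.imwrite('pics/t17.png',cv2.resize(c['frame'][208:278,210:300],None,fx=8.8,fy=8.5,interpolation=2))
c=capture('side')
cv2.imwrite('pics/s17.png',cv2.resize(c['frame'][180:270,225:325],None,fx=8,fy=6.6,interpolation=2))
st()
"
```

```text
t 41.73 bed x -127.31 y 226.66 tip z over bed 76.85 | yaw err 0.01 deg, tilt -0.01 0.02| Fbed 1.04 0.04 z 0.30 gap 0.491
t 41.83 bed x -128.79 y 227.50 tip z over bed 76.47 | yaw err 0.21 deg, tilt -0.05 -0.08| Fbed -1.14 -0.73 z -0.08 gap 0.577
```

View pics/t17.png

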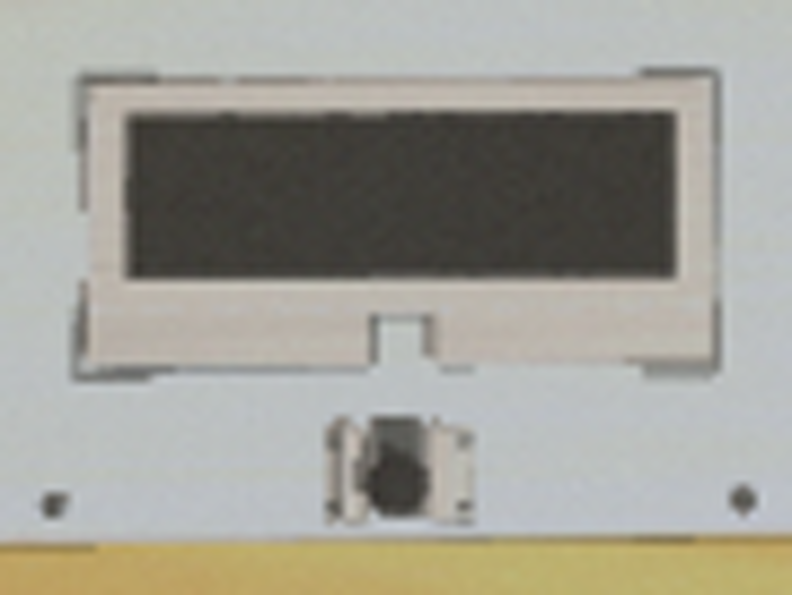

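View pics/s17.png

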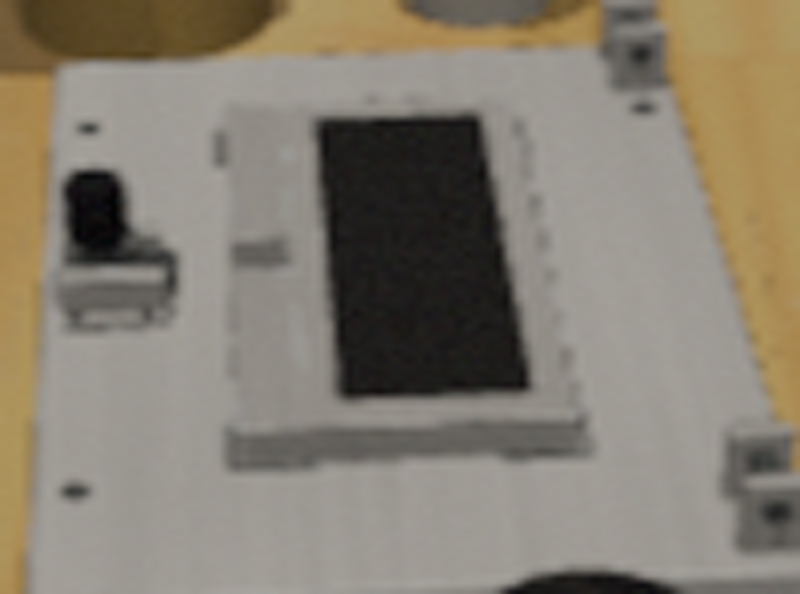

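{"method": "jog_arm", "body": {
  "series": [
    {"travel":[0,-55,10],"rotation":[0,0,0]},
    {"travel":[0,-115,22],"rotation":[0,0,0]},
    {"travel":[0,-175,34],"rotation":[0,0,0]},
    {"travel":[0,-232,44],"rotation":[0,0,0]},
    {"travel":[0,-266,48],"rotation":[0,0,0]}
  ],
  "gripper": 255
}}

```text
clock: 42.45
tool_pos: [0.4349, 0.0092, 0.1186]
tool_rot: [[0.0, -0.033, 0.999], [-0.001, 0.999, 0.033], [-1.0, -0.001, 0.0]]
wrist_force: [0.1, 0.2, 0.4]
finger_gap: 0.143
```

{"method": "jog_arm", "body": {
  "series": [
    {"travel":[20,0,0],"rotation":[0,0,0]},
    {"travel":[38,0,0],"rotation":[0,0,0]},
    {"travel":[40,0,0],"rotation":[0,0,0]}
  ]
}}

```text
clock: 42.82
tool_pos: [0.434, 0.0116, 0.0777]
tool_rot: [[-0.002, -0.034, 0.999], [-0.0, 0.999, 0.034], [-1.0, -0.0, -0.002]]
wrist_force: [0.0, -0.2, -0.2]
finger_gap: 0.004
```

```bash
python3 -c "
from h import *
go(-81,-26,36.5)
"
```

```text
t 42.83 bed x -78.25 y -40.72 tip z over bed 35.72 | yaw err -0.02 deg, tilt -0.01 -0.13| Fbed -0.00 -0.15 z -0.19 gap 0.004
travel tool mm [-0.78, 14.72, -2.75]
```

{"method": "jog_arm", "body": {
  "series": [
    {"travel":[-0.8,5,-2],"rotation":[0,0,0]},
    {"travel":[-0.8,10,-2],"rotation":[0,0,0]},
    {"travel":[-0.8,14,-2],"rotation":[0,0,0]},
    {"travel":[-0.8,16,-2],"rotation":[0,0,0]}
  ]
}}

```text
clock: 43.32
tool_pos: [0.4321, 0.0285, 0.0796]
tool_rot: [[0.001, -0.035, 0.999], [-0.0, 0.999, 0.035], [-1.0, -0.0, 0.001]]
wrist_force: [0.7, -0.5, 0.0]
finger_gap: 0.005
```

{"method": "jog_arm", "body": {
  "series": [
    {"travel":[0,0.7,0],"rotation":[0,0,0]},
    {"travel":[0,0.7,0],"rotation":[0,0,0]}
  ]
}}

```text
clock: 43.58
tool_pos: [0.4321, 0.0287, 0.0794]
tool_rot: [[0.0, -0.035, 0.999], [-0.0, 0.999, 0.035], [-1.0, -0.0, 0.0]]
wrist_force: [1.1, -1.2, 2.0]
finger_gap: 0.002
```

{"method": "jog_arm", "body": {
  "series": [
    {"travel":[0,0.7,0],"rotation":[0,0,0]},
    {"travel":[0,0.7,0],"rotation":[0,0,0]}
  ]
}}

```text
clock: 43.82
tool_pos: [0.4321, 0.0291, 0.0794]
tool_rot: [[0.0, -0.035, 0.999], [-0.001, 0.999, 0.035], [-1.0, -0.001, 0.0]]
wrist_force: [0.3, -5.8, 2.2]
finger_gap: 0.005
```

{"method": "jog_arm", "body": {
  "series": [
    {"travel":[0,0.7,0],"rotation":[0,0,0]},
    {"travel":[0,0.7,0],"rotation":[0,0,0]}
  ]
}}

```text
clock: 44.08
tool_pos: [0.4321, 0.0295, 0.0795]
tool_rot: [[0.0, -0.035, 0.999], [-0.001, 0.999, 0.035], [-1.0, -0.001, 0.0]]
wrist_force: [-0.2, -9.6, 1.1]
finger_gap: 0.002
```

```bash
python3 -c "
from h import *
st()
"
```

```text
t 44.08 bed x -79.55 y -22.81 tip z over bed 37.46 | yaw err 0.03 deg, tilt -0.07 0.02| Fbed -0.55 -9.60 z 1.12 gap 0.002
```

{"method": "jog_arm", "body": {
  "series": [
    {"travel":[0,-3,0],"rotation":[0,0,0]},
    {"travel":[2.5,-3,0],"rotation":[0,0,0]},
    {"travel":[2.5,-2,0],"rotation":[0,0,0]},
    {"travel":[2.5,-1.2,0],"rotation":[0,0,0]},
    {"travel":[2.5,-1.2,0],"rotation":[0,0,0]}
  ]
}}

```text
clock: 44.7
tool_pos: [0.4317, 0.0286, 0.0767]
tool_rot: [[-0.0, -0.035, 0.999], [-0.001, 0.999, 0.035], [-1.0, -0.001, -0.001]]
wrist_force: [-0.0, -6.5, -2.5]
finger_gap: 0.004
```

```bash
python3 -c "
from h import *
st()
"
```

```text
t 44.70 bed x -79.95 y -23.61 tip z over bed 34.68 | yaw err 0.04 deg, tilt -0.05 -0.03| Fbed -0.24 -6.53 z -2.54 gap 0.004
```

{"method": "jog_arm", "body": {
  "series": [
    {"travel":[0,-10,10],"rotation":[0,0,0]},
    {"travel":[0,-45,35],"rotation":[0,0,0]},
    {"travel":[0,-85,60],"rotation":[0,0,0]},
    {"travel":[0,-105,77],"rotation":[0,0,0]},
    {"travel":[10,-105,79],"rotation":[0,0,0]}
  ]
}}

```text
clock: 45.32
tool_pos: [0.5161, -0.0747, 0.0669]
tool_rot: [[0.002, -0.033, 0.999], [-0.0, 0.999, 0.033], [-1.0, -0.0, 0.002]]
wrist_force: [-0.9, -0.0, -0.3]
finger_gap: 0.007
```

{"method": "jog_arm", "body": {
  "series": [
    {"travel":[10,0,0],"rotation":[0,0,0]},
    {"travel":[20,0,0],"rotation":[0,0,0]},
    {"travel":[20.5,1,0],"rotation":[0,0,0]},
    {"travel":[20.5,2,0],"rotation":[0,0,0]}
  ]
}}

```text
clock: 45.82
tool_pos: [0.5144, -0.0709, 0.0464]
tool_rot: [[-0.0, -0.035, 0.999], [0.0, 0.999, 0.035], [-1.0, 0.0, -0.0]]
wrist_force: [-0.2, 0.6, 0.2]
finger_gap: 0.006
```

```bash
python3 -c "
from h import *
go(-1,-115,2.7)
"
```

```text
t 45.83 bed x -0.78 y -125.94 tip z over bed 4.40 | yaw err 0.03 deg, tilt 0.00 -0.00| Fbed -0.15 0.57 z 0.21 gap 0.006
travel tool mm [1.71, 10.94, -0.21]
```

{"method": "jog_arm", "body": {
  "series": [
    {"travel":[1,4,0],"rotation":[0,0,0]},
    {"travel":[1.7,8,0],"rotation":[0,0,0]},
    {"travel":[1.7,11,0],"rotation":[0,0,0]},
    {"travel":[1.7,12,0],"rotation":[0,0,0]},
    {"travel":[1.7,12,0],"rotation":[0,0,0]}
  ]
}}

```text
clock: 46.45
tool_pos: [0.514, -0.0592, 0.0447]
tool_rot: [[0.0, -0.035, 0.999], [-0.0, 0.999, 0.035], [-1.0, -0.0, 0.0]]
wrist_force: [0.2, 0.7, -0.0]
finger_gap: 0.006
```

{"method": "jog_arm", "body": {
  "series": [
    {"travel":[0,0.7,0],"rotation":[0,0,0]},
    {"travel":[0,1.4,0],"rotation":[0,0,0]},
    {"travel":[0,2.1,0],"rotation":[0,0,0]}
  ]
}}

```text
clock: 46.82
tool_pos: [0.5139, -0.0572, 0.0446]
tool_rot: [[-0.0, -0.034, 0.999], [-0.0, 0.999, 0.034], [-1.0, -0.0, -0.0]]
wrist_force: [-0.4, -0.2, -0.4]
finger_gap: 0.007
```

```bash
python3 -c "
from h import *
go(-1,-109.8,2.7)
"
```

```text
t 46.83 bed x -0.76 y -112.19 tip z over bed 2.62 | yaw err -0.00 deg, tilt -0.00 -0.00| Fbed -0.39 -0.15 z -0.40 gap 0.007
travel tool mm [-0.08, 2.39, -0.24]
```

{"method": "jog_arm", "body": {
  "series": [
    {"travel":[0,0.7,0],"rotation":[0,0,0]},
    {"travel":[0,1.4,0],"rotation":[0,0,0]},
    {"travel":[0,1.4,0],"rotation":[0,0,0]}
  ]
}}

```text
clock: 47.2
tool_pos: [0.5139, -0.0559, 0.0446]
tool_rot: [[0.0, -0.035, 0.999], [-0.0, 0.999, 0.035], [-1.0, -0.0, 0.0]]
wrist_force: [-0.4, -5.2, -1.4]
finger_gap: 0.005
```

```bash
python3 -c "
from h import *
go(-1,-109.8,2.7)
"
```

```text
t 47.20 bed x -0.68 y -110.98 tip z over bed 2.65 | yaw err 0.00 deg, tilt -0.02 0.01| Fbed -0.55 -5.21 z -1.44 gap 0.005
travel tool mm [-0.05, 1.18, -0.32]
```

{"method": "jog_arm", "body": {
  "series": [
    {"travel":[0,0.7,0],"rotation":[0,0,0]},
    {"travel":[0,1.4,0],"rotation":[0,0,0]},
    {"travel":[0,1.4,0],"rotation":[0,0,0]}
  ]
}}

```text
clock: 47.58
tool_pos: [0.5138, -0.0543, 0.0446]
tool_rot: [[-0.0, -0.035, 0.999], [0.0, 0.999, 0.035], [-1.0, 0.0, -0.0]]
wrist_force: [0.3, -4.1, -0.8]
finger_gap: 0.005
```

```bash
python3 -c "
from h import *
st()
"
```

```text
t 47.58 bed x -0.74 y -109.34 tip z over bed 2.63 | yaw err 0.00 deg, tilt 0.00 -0.00| Fbed 0.17 -4.06 z -0.84 gap 0.005
```

{"method": "jog_arm", "body": {
  "series": [
    {"travel":[0,-4,0],"rotation":[0,0,0]},
    {"travel":[-35,-6,-8],"rotation":[0,0,0]},
    {"travel":[-58,30,-32],"rotation":[0,0,0]},
    {"travel":[-58,75,-55],"rotation":[0,0,0]},
    {"travel":[-58,109,-65],"rotation":[0,0,0]}
  ],
  "gripper": 0
}}

```text
clock: 48.2
tool_pos: [0.4438, 0.0536, 0.1029]
tool_rot: [[-0.0, -0.034, 0.999], [0.0, 0.999, 0.034], [-1.0, 0.001, -0.0]]
wrist_force: [0.8, 0.3, -0.1]
finger_gap: 0.495
```

{"method": "jog_arm", "body": {
  "series": [
    {"travel":[10,0,0],"rotation":[0,0,0]},
    {"travel":[28,0,0],"rotation":[0,0,0]},
    {"travel":[48,0,0],"rotation":[0,0,0]},
    {"travel":[56,0,0],"rotation":[0,0,0]},
    {"travel":[57,0,2],"rotation":[0,0,0]}
  ]
}}

```text
clock: 48.82
tool_pos: [0.4471, 0.052, 0.0453]
tool_rot: [[-0.001, -0.034, 0.999], [0.0, 0.999, 0.034], [-1.0, 0.0, -0.001]]
wrist_force: [0.2, 0.2, 0.8]
finger_gap: 0.988
```

```bash
python3 -c "
from h import *
go(-56,0,2.75)
"
```

```text
t 48.83 bed x -63.79 y -0.78 tip z over bed 3.25 | yaw err -0.02 deg, tilt 0.00 -0.06| Fbed 0.25 0.24 z 0.78 gap 0.988
travel tool mm [0.5, 0.79, 7.79]
```

{"method": "jog_arm", "body": {
  "series": [
    {"travel":[0.5,0.5,3],"rotation":[0,0,0]},
    {"travel":[0.5,0.5,6],"rotation":[0,0,0]},
    {"travel":[0.5,0.5,7.5],"rotation":[0,0,0]},
    {"travel":[0.5,0.5,8],"rotation":[0,0,0]}
  ]
}}

```text
clock: 49.32
tool_pos: [0.4553, 0.0532, 0.0453]
tool_rot: [[0.0, -0.035, 0.999], [0.0, 0.999, 0.035], [-1.0, -0.0, 0.0]]
wrist_force: [-0.3, -0.1, 0.8]
finger_gap: 1.0
```

{"method": "jog_arm", "body": {
  "series": [
    {"travel":[0,0,0.7],"rotation":[0,0,0]},
    {"travel":[0,0,1.4],"rotation":[0,0,0]}
  ]
}}

```text
clock: 49.58
tool_pos: [0.4565, 0.0532, 0.0451]
tool_rot: [[-0.0, -0.035, 0.999], [-0.0, 0.999, 0.035], [-1.0, -0.0, -0.0]]
wrist_force: [-0.4, 0.7, 0.1]
finger_gap: 1.0
```

```bash
python3 -c "
from h import *
s,_,_=st();print(s['ft_torque'])
"
```

```text
t 49.58 bed x -54.36 y 0.11 tip z over bed 3.15 | yaw err 0.01 deg, tilt -0.00 -0.00| Fbed -0.35 0.76 z 0.06 gap 1.000
[ 0.06208479  0.00408757 -0.04944689]
```

{"method": "jog_arm", "body": {
  "series": [
    {"travel":[0,0,0.5],"rotation":[0,0,0]},
    {"travel":[0,0,0.9],"rotation":[0,0,0]},
    {"travel":[0,0,0.9],"rotation":[0,0,0]}
  ]
}}

```text
clock: 49.95
tool_pos: [0.4573, 0.0533, 0.0451]
tool_rot: [[-0.0, -0.035, 0.999], [-0.0, 0.999, 0.035], [-1.0, -0.0, -0.0]]
wrist_force: [0.1, -0.3, -0.1]
finger_gap: 1.001
```

```bash
python3 -c "
from h import *
s,_,_=st();print(s['ft_torque'])
"
```

```text
t 49.95 bed x -53.51 y 0.10 tip z over bed 3.10 | yaw err 0.00 deg, tilt -0.00 -0.01| Fbed 0.09 -0.28 z -0.08 gap 1.001
[0.02937325 0.10868791 0.02817035]
```

{"method": "jog_arm", "body": {
  "series": [
    {"travel":[0,0,0.5],"rotation":[0,0,0]},
    {"travel":[0,0,0.5],"rotation":[0,0,0]}
  ]
}}

```text
clock: 50.2
tool_pos: [0.4574, 0.0533, 0.045]
tool_rot: [[-0.001, -0.035, 0.999], [-0.0, 0.999, 0.035], [-1.0, -0.0, -0.001]]
wrist_force: [-4.2, -0.4, 3.0]
finger_gap: 0.997
```

```bash
python3 -c "
from h import *
s,_,_=st();print(s['ft_torque'])
"
```

```text
t 50.20 bed x -53.48 y 0.10 tip z over bed 3.04 | yaw err 0.01 deg, tilt -0.00 -0.07| Fbed -4.19 -0.29 z 2.99 gap 0.997
[-8.83286307e-05  6.43362524e-01  3.16449638e-02]
```

{"method": "jog_arm", "body": {
  "series": [
    {"travel":[0,0,0.4],"rotation":[0,0,0]},
    {"travel":[0,0,0.4],"rotation":[0,0,0]}
  ]
}}

```text
clock: 50.45
tool_pos: [0.4574, 0.0533, 0.045]
tool_rot: [[-0.002, -0.035, 0.999], [-0.0, 0.999, 0.035], [-1.0, 0.0, -0.002]]
wrist_force: [-5.6, -1.5, 5.0]
finger_gap: 1.002
```

```bash
python3 -c "
from h import *
s,_,_=st();print(s['ft_torque'])
"
```

```text
t 50.45 bed x -53.45 y 0.12 tip z over bed 3.00 | yaw err 0.01 deg, tilt 0.00 -0.12| Fbed -5.68 -1.30 z 5.01 gap 1.002
[-0.01411731  1.05888858  0.05663465]
```

{"method": "jog_arm", "body": {
  "series": [
    {"travel":[0,0,-4],"rotation":[0,0,0]},
    {"travel":[-30,0,-12],"rotation":[0,0,0]},
    {"travel":[-65,30,-30],"rotation":[0,0,0]},
    {"travel":[-72,85,-50],"rotation":[0,0,0]},
    {"travel":[-72,140,-70],"rotation":[0,0,0]}
  ],
  "gripper": 255
}}

```text
clock: 51.08
tool_pos: [0.3836, 0.1923, 0.1182]
tool_rot: [[0.003, -0.033, 0.999], [0.001, 0.999, 0.033], [-1.0, 0.001, 0.003]]
wrist_force: [0.9, 0.7, -0.9]
finger_gap: 0.514
```

{"method": "jog_arm", "body": {
  "series": [
    {"travel":[0,55,-5],"rotation":[0,0,0]},
    {"travel":[0,90,-5],"rotation":[0,0,0]}
  ]
}}

```text
clock: 51.32
tool_pos: [0.3749, 0.2829, 0.1174]
tool_rot: [[0.001, -0.036, 0.999], [0.001, 0.999, 0.036], [-1.0, 0.001, 0.002]]
wrist_force: [1.3, -0.4, 0.7]
finger_gap: 0.297
```

```bash
python3 - <<'E'
from h import *
st()
c=capture('top')
cv2.imwrite('pics/top18.png',c['frame'])
cv2.imwrite('pics/t18.png',cv2.resize(c['frame'][208:278,210:300],None,fx=8.8,fy=8.5,interpolation=2))
for n in ('top16','top17','top18'):
    g=cv2.cvtColor(cv2.imread(f'pics/{n}.png'),cv2.COLOR_BGR2GRAY).astype(float)
    # rubber blob sub-pixel centre
    w=np.clip((150-g[216:244,219:290])/90,0,1); m=cv2.moments(w.astype(np.float32)); 
    # threshold region
    b=(g[214:246,216:294]<120).astype(np.uint8); k,l,s,ce=cv2.connectedComponentsWithStats(b); i=1+s[1:,4].argmax()
    r=cv2.minAreaRect(np.argwhere(l==i)[:,::-1].astype(np.float32))
    u=ce[i]+[216,214]; p=loc(M,A,px2w(c,[u],.041)[0][:2])*1000
    print(n,'rubber centroid',u.round(2),'bed mm',p.round(2),'rect',r)
st()
E
```

```text
t 51.33 bed x -127.91 y 232.47 tip z over bed 75.43 | yaw err 0.10 deg, tilt 0.05 0.09| Fbed 1.29 -0.46 z 0.73 gap 0.297
top16 rubber centroid [254.02 230.51] bed mm [7.81 1.57] rect ((37.999996185302734, 16.499998092651367), (61.99999237060547, 18.999996185302734), 0.0)
top17 rubber centroid [255.02 230.51] bed mm [ 7.79 -1.09] rect ((38.999996185302734, 16.499998092651367), (61.99999237060547, 18.999996185302734), 0.0)
top18 rubber centroid [254.5 230.5] bed mm [7.82 0.31] rect ((38.499996185302734, 16.499998092651367), (60.99999237060547, 18.999996185302734), -0.0)
t 51.38 bed x -127.30 y 234.94 tip z over bed 75.61 | yaw err 0.11 deg, tilt 0.13 0.15| Fbed -0.85 0.43 z 0.12 gap 0.254
```

View pics/t18.png

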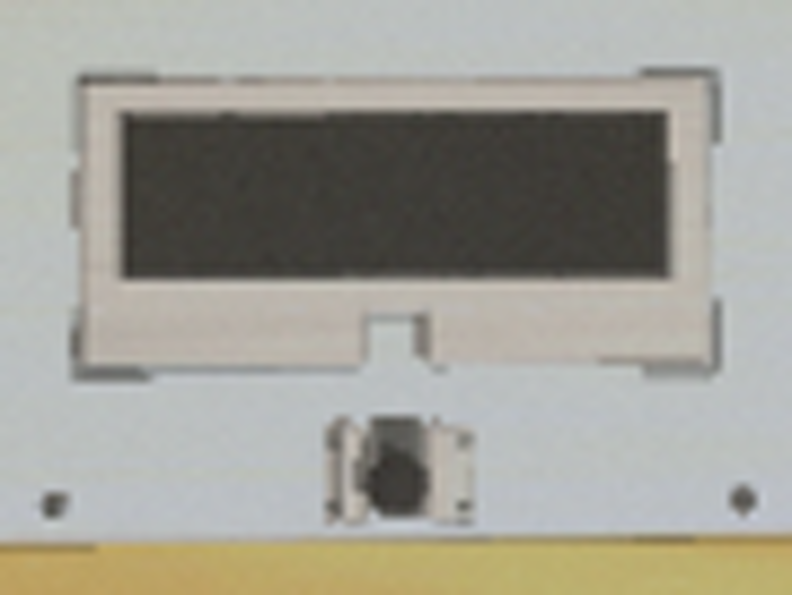

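{"method": "jog_arm", "body": {
  "series": [
    {"travel":[0,-55,2],"rotation":[0,0,0]},
    {"travel":[0,-115,4],"rotation":[0,0,0]},
    {"travel":[0,-170,6],"rotation":[0,0,0]},
    {"travel":[5,-220,10],"rotation":[0,0,0]},
    {"travel":[30,-234,14],"rotation":[0,0,0]}
  ]
}}

```text
clock: 52.0
tool_pos: [0.3988, 0.045, 0.0878]
tool_rot: [[0.004, -0.032, 0.999], [-0.0, 0.999, 0.032], [-1.0, -0.0, 0.004]]
wrist_force: [0.6, 0.9, 0.1]
finger_gap: 0.005
```

{"method": "jog_arm", "body": {
  "series": [
    {"travel":[16,0,0],"rotation":[0,0,0]},
    {"travel":[19,0,0],"rotation":[0,0,0]},
    {"travel":[19,0,0],"rotation":[0,0,0]}
  ]
}}

```text
clock: 52.38
tool_pos: [0.3977, 0.0473, 0.0684]
tool_rot: [[0.001, -0.035, 0.999], [0.0, 0.999, 0.035], [-1.0, -0.0, 0.001]]
wrist_force: [-0.4, -0.0, 0.1]
finger_gap: 0.007
```

```bash
python3 -c "
from h import *
go(-103,0,26)
"
```

```text
t 52.38 bed x -113.33 y -3.76 tip z over bed 26.42 | yaw err 0.02 deg, tilt -0.00 0.03| Fbed -0.38 -0.02 z 0.08 gap 0.007
travel tool mm [0.43, 3.75, 10.33]
```

{"method": "jog_arm", "body": {
  "series": [
    {"travel":[0,3.5,4],"rotation":[0,0,0]},
    {"travel":[0,3.5,8],"rotation":[0,0,0]},
    {"travel":[0,3.5,11],"rotation":[0,0,0]},
    {"travel":[0,3.5,13],"rotation":[0,0,0]},
    {"travel":[0,3.5,15],"rotation":[0,0,0]}
  ]
}}

```text
clock: 53.0
tool_pos: [0.4123, 0.0512, 0.0681]
tool_rot: [[-0.0, -0.035, 0.999], [-0.0, 0.999, 0.035], [-1.0, 0.0, -0.0]]
wrist_force: [-1.7, 0.2, 2.1]
finger_gap: 0.001
```

{"method": "jog_arm", "body": {
  "series": [
    {"travel":[0,0,1.5],"rotation":[0,0,0]},
    {"travel":[0,0,3],"rotation":[0,0,0]},
    {"travel":[0,0,4.5],"rotation":[0,0,0]},
    {"travel":[0,0,6],"rotation":[0,0,0]},
    {"travel":[0,0,7.5],"rotation":[0,0,0]}
  ]
}}

```text
clock: 53.62
tool_pos: [0.4199, 0.0515, 0.0681]
tool_rot: [[-0.0, -0.035, 0.999], [-0.0, 0.999, 0.035], [-1.0, -0.0, -0.0]]
wrist_force: [-0.4, 0.3, 0.2]
finger_gap: 0.004
```

```bash
python3 -c "
from h import *
st()
c=capture('side')
cv2.imwrite('pics/s19.png',cv2.resize(c['frame'][180:270,225:325],None,fx=8,fy=6.6,interpolation=2))
"
```

```text
t 53.62 bed x -91.00 y -0.40 tip z over bed 26.11 | yaw err 0.00 deg, tilt -0.00 -0.01| Fbed -0.35 0.31 z 0.20 gap 0.004
```

View pics/s19.png

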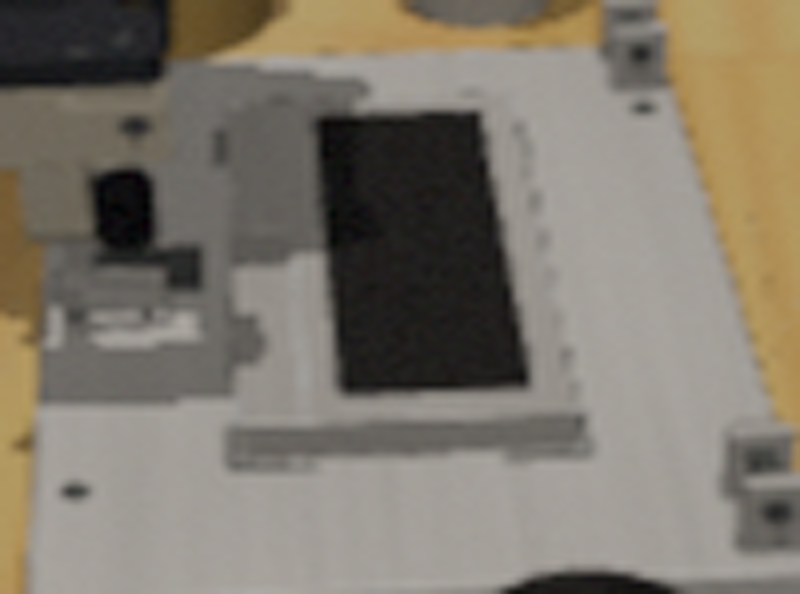

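{"method": "jog_arm", "body": {
  "series": [
    {"travel":[0,0,1.5],"rotation":[0,0,0]},
    {"travel":[0,0,3],"rotation":[0,0,0]},
    {"travel":[0,0,4.5],"rotation":[0,0,0]}
  ]
}}

```text
clock: 54.05
tool_pos: [0.4244, 0.0516, 0.0681]
tool_rot: [[0.0, -0.035, 0.999], [-0.0, 0.999, 0.035], [-1.0, -0.0, 0.0]]
wrist_force: [-1.6, -0.0, 0.1]
finger_gap: 0.004
```

{"method": "jog_arm", "body": {
  "series": [
    {"travel":[0,0,0.8],"rotation":[0,0,0]},
    {"travel":[0,0,1.6],"rotation":[0,0,0]}
  ]
}}

```text
clock: 54.3
tool_pos: [0.426, 0.0517, 0.0681]
tool_rot: [[-0.0, -0.035, 0.999], [0.0, 0.999, 0.035], [-1.0, 0.0, -0.0]]
wrist_force: [-1.8, 0.2, -0.5]
finger_gap: 0.001
```

{"method": "jog_arm", "body": {
  "series": [
    {"travel":[0,0,0.8],"rotation":[0,0,0]},
    {"travel":[0,0,1.6],"rotation":[0,0,0]}
  ]
}}

```text
clock: 54.55
tool_pos: [0.4276, 0.0517, 0.0681]
tool_rot: [[-0.0, -0.034, 0.999], [0.0, 0.999, 0.034], [-1.0, 0.0, -0.0]]
wrist_force: [-0.9, 1.0, -0.2]
finger_gap: 0.004
```

{"method": "jog_arm", "body": {
  "series": [
    {"travel":[0,0,0.8],"rotation":[0,0,0]},
    {"travel":[0,0,1.6],"rotation":[0,0,0]}
  ]
}}

```text
clock: 54.8
tool_pos: [0.4292, 0.0518, 0.0681]
tool_rot: [[0.0, -0.035, 0.999], [-0.0, 0.999, 0.035], [-1.0, -0.0, 0.0]]
wrist_force: [-0.0, -0.6, -0.2]
finger_gap: 0.002
```

{"method": "jog_arm", "body": {
  "series": [
    {"travel":[0,0,0.8],"rotation":[0,0,0]},
    {"travel":[0,0,1.6],"rotation":[0,0,0]}
  ]
}}

```text
clock: 55.05
tool_pos: [0.4308, 0.0518, 0.0681]
tool_rot: [[0.0, -0.035, 0.999], [-0.0, 0.999, 0.035], [-1.0, -0.0, 0.0]]
wrist_force: [-0.7, -0.5, -1.0]
finger_gap: 0.0
```

{"method": "jog_arm", "body": {
  "series": [
    {"travel":[0,0,1],"rotation":[0,0,0]},
    {"travel":[0,0,2],"rotation":[0,0,0]},
    {"travel":[0,0,3],"rotation":[0,0,0]}
  ]
}}

```text
clock: 55.42
tool_pos: [0.4338, 0.052, 0.0681]
tool_rot: [[-0.0, -0.035, 0.999], [-0.0, 0.999, 0.035], [-1.0, -0.0, -0.0]]
wrist_force: [-1.1, -0.2, -0.7]
finger_gap: 0.004
```

{"method": "jog_arm", "body": {
  "series": [
    {"travel":[0,0,0.8],"rotation":[0,0,0]},
    {"travel":[0,0,1.6],"rotation":[0,0,0]}
  ]
}}

```text
clock: 55.68
tool_pos: [0.4353, 0.052, 0.0681]
tool_rot: [[-0.0, -0.035, 0.999], [-0.0, 0.999, 0.035], [-1.0, -0.0, -0.0]]
wrist_force: [-0.4, 0.5, 0.6]
finger_gap: 0.01
```

{"method": "jog_arm", "body": {
  "series": [
    {"travel":[0,0,0.8],"rotation":[0,0,0]},
    {"travel":[0,0,1.6],"rotation":[0,0,0]}
  ]
}}

```text
clock: 55.92
tool_pos: [0.437, 0.0521, 0.0681]
tool_rot: [[0.0, -0.035, 0.999], [0.0, 0.999, 0.035], [-1.0, 0.0, 0.0]]
wrist_force: [-0.8, -0.6, -0.1]
finger_gap: 0.005
```

{"method": "jog_arm", "body": {
  "series": [
    {"travel":[0,0,0.8],"rotation":[0,0,0]},
    {"travel":[0,0,0.8],"rotation":[0,0,0]}
  ]
}}

```text
clock: 56.18
tool_pos: [0.4377, 0.0521, 0.0681]
tool_rot: [[-0.0, -0.035, 0.999], [0.0, 0.999, 0.035], [-1.0, 0.0, -0.0]]
wrist_force: [-1.3, 1.0, 0.8]
finger_gap: 0.006
```

{"method": "jog_arm", "body": {
  "series": [
    {"travel":[0,0,0.7],"rotation":[0,0,0]},
    {"travel":[0,0,0.7],"rotation":[0,0,0]}
  ]
}}

```text
clock: 56.42
tool_pos: [0.4378, 0.0521, 0.0681]
tool_rot: [[-0.001, -0.035, 0.999], [-0.0, 0.999, 0.035], [-1.0, -0.0, -0.001]]
wrist_force: [-4.9, 0.6, 2.5]
finger_gap: 0.004
```

{"method": "jog_arm", "body": {
  "series": [
    {"travel":[0,0,0.7],"rotation":[0,0,0]},
    {"travel":[0,0,0.7],"rotation":[0,0,0]}
  ]
}}

```text
clock: 56.68
tool_pos: [0.4379, 0.0521, 0.068]
tool_rot: [[-0.003, -0.035, 0.999], [-0.0, 0.999, 0.035], [-1.0, 0.0, -0.003]]
wrist_force: [-7.0, 1.2, 6.2]
finger_gap: 0.008
```

```bash
python3 -c "
from h import *
st()
c=capture('side')
cv2.imwrite('pics/s20.png',cv2.resize(c['frame'][180:270,225:325],None,fx=8,fy=6.6,interpolation=2))
"
```

```text
t 56.67 bed x -72.94 y -0.36 tip z over bed 25.97 | yaw err 0.01 deg, tilt 0.00 -0.16| Fbed -6.98 1.41 z 6.20 gap 0.008
```

View pics/s20.png

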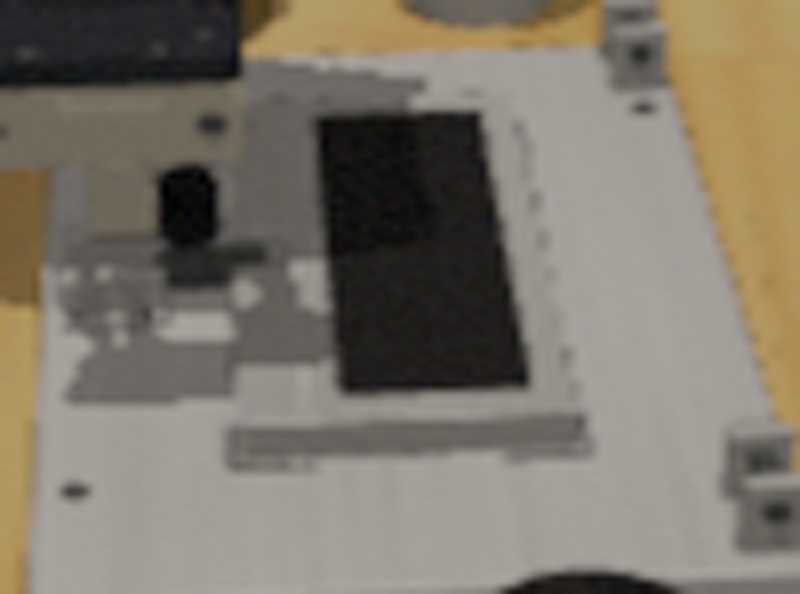

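{"method": "jog_arm", "body": {
  "series": [
    {"travel":[0,0,-5],"rotation":[0,0,0]},
    {"travel":[0,0,-20],"rotation":[0,0,0]},
    {"travel":[-40,10,-40],"rotation":[0,0,0]},
    {"travel":[-75,60,-50],"rotation":[0,0,0]},
    {"travel":[-75,115,-55],"rotation":[0,0,0]}
  ]
}}

```text
clock: 57.35
tool_pos: [0.3804, 0.1663, 0.1454]
tool_rot: [[0.005, -0.033, 0.999], [0.001, 0.999, 0.033], [-1.0, 0.001, 0.005]]
wrist_force: [1.5, 0.8, 0.2]
finger_gap: 0.009
```

{"method": "jog_arm", "body": {
  "series": [
    {"travel":[-10,55,0],"rotation":[0,0,0]},
    {"travel":[-10,90,0],"rotation":[0,0,0]},
    {"travel":[-10,110,0],"rotation":[0,0,0]},
    {"travel":[-10,110,0],"rotation":[0,0,0]}
  ]
}}

```text
clock: 57.85
tool_pos: [0.3757, 0.2756, 0.153]
tool_rot: [[0.0, -0.036, 0.999], [0.0, 0.999, 0.036], [-1.0, 0.0, 0.0]]
wrist_force: [-1.1, -0.4, 0.7]
finger_gap: 0.009
```

```bash
python3 -c "
from h import *
st()
c=capture('top')
cv2.imwrite('pics/t21.png',cv2.resize(c['frame'][208:278,210:300],None,fx=8.8,fy=8.5,interpolation=2))
"
```

```text
t 57.85 bed x -127.37 y 225.12 tip z over bed 110.97 | yaw err 0.11 deg, tilt 0.00 0.01| Fbed -1.14 -0.38 z 0.67 gap 0.009
```

View pics/t21.png

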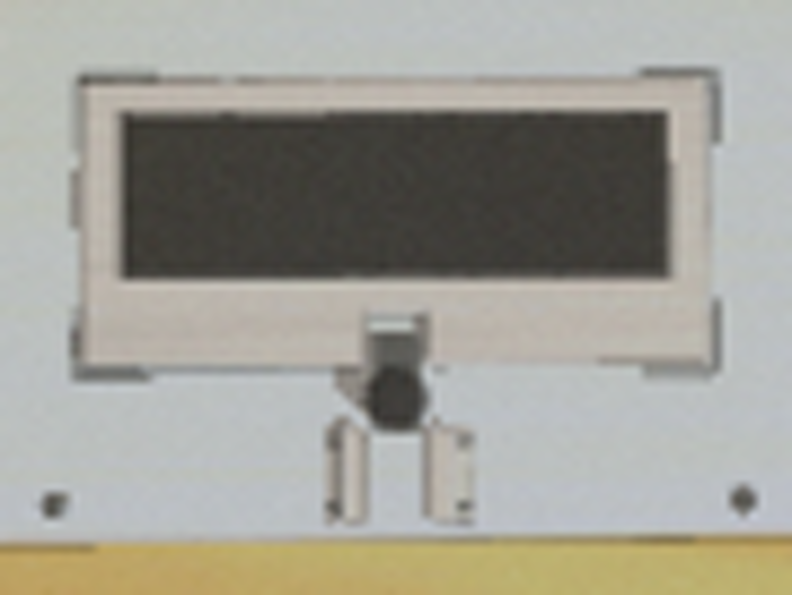

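```bash
python3 -c "
from station import *
print(finish_job())"
```

```text
the job is handed in; nothing more can be done
None
```

I squared and centred the platen by edge pushes only. I then slid the bolt home against its stop and handed the job in at about 58 s. No verdict was reported.

**What I did**
- I touched the guide's near face and the knob's sides to find the bed's position. I then pushed the platen from the near, far and both end sides, using 3–9 N along the push (the wrist sensor peaked at about 11 N in all).
- The bolt moved in with 0–2 N of resistance. The force rose to 7 N only at the end of its travel, about 26 mm in.

**Last checks**
- **Near edge:** both fingers met it evenly, about 0.1 mm from the felt target, so it lies square to the tool. The top picture taken about 18 s earlier, before the last corrections, agreed with the marks to about 0.001 rad.
- **Bolt:** the last top picture shows the tongue in the slot with clear space on both sides. The platen looks unmoved by the bolt.
- **Bystanders:** none were touched as far as I know. I did not measure them again at the end.

**What went wrong or disagreed**
- **Bolt pushed early:** my first try at touching the guide entered its channel and pushed the bolt about 5–6 mm. I drew it fully back before the final centring.
- **Sideways position (y):** the first knob and end touches disagreed by 1–2 mm because the fingertips taper. I pushed the platen about 2 mm too far one way and redid it at matched heights. It ended about 0.45 mm off by feel and between −0.9 and +1.0 mm by camera, depending on the reference.
- **Fore-and-aft position (x):** the camera suggested about −0.9 mm against −0.1 mm felt. I trusted the feel.

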